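Lay out the bonding station for a filling exercise

ROBOT

A 7-joint arm with a two-finger parallel gripper is mounted at the origin on a cart in front of the work surface, level with it; the furniture and walls round the work are solid. World frame = base frame: x ahead of the robot, y to its left, z up, the work surface at z = 0. Lengths are in m, angles in rad, forces in N, time in s.
With the tool pointing down it reaches from about 0.4 to 0.85 m from the base axis. Payload 10.4 kg.
Tool frame: the origin (TCP) lies on the centre line of the jaws, within the pads' length; the fingertips stand r.finger_overhang ahead of it and the grasp point (between the pads) lies 5 mm behind it (r.finger_overhang is the distance from the TCP to the fingertips, in m); z points along the fingers, y is the line along which they close (so a half turn about z gives the same grasp; the last joint's range is limited). The gripper opens to 87 mm and grips with 3 to 60 N. Pads are 19 mm wide; open, the fingers measure 117 mm over their backs; the gripper's body (75 mm by 190 mm) begins 51 mm behind the grasp point.
Start: joints at [-1.2, 0.332, -0.065, 1.46, 0.022, 1.35, -0.088], TCP at [0.24, 0.577, 0.197] pointing down, gripper open.
Joint ranges: [-2.6, 2.6], [-0.5, 2.12], [-1.47, 1.34], [0.16, 2.42], [-1.27, 4.41], [0.06, 2.06], [-2.6, 2.6]. Speed limits (rad/s): [2.22, 2.22, 2.79, 2.79, 3.14, 3.14, 3.14].

INTERFACE

Orientations are given as a unit quaternion [x, y, z, w].
In Python, from bench import read_state, viewer, r gives the robot as it stands.
- The arm moves only by the tool carry_out, never from a script. Its argument "moves" is a list of rows, each a list of 6 numbers: the shift along the tool's x, y, z in units of 40 mm (1.0 is 40 mm), then the turn, a rotation vector about the tool's x, y, z in units of 8 degrees (1.0 is 8 degrees). A call has 1 to 20 rows; each row shifts and turns the commanded pose from where the row before left it, along the tool's axes as they then stand; what a row does not reach is not made up. A row lasts 1/8 s, in which the tool goes at most 62.5 mm and 10.7 degrees, less where a joint would pass 70% of its speed; a pose out of reach is approached as far as the arm can. A call is refused whole if a number of a shift passes 1 or a number of a turn 1, either way. A call with a gripper value outside its range is refused whole. "fingers" is the finger opening in mm, from 0 to 87, set as the call begins (left out, the last holds). The fingers move at their own pace and stop on an object; "force" is the grip in N (left out, the last holds). Time passes only in rows, so rows that do not move let the fingers close. It gives the time, the measured TCP pose, the force, the opening and the grip force at its end, in the units of the state.
- read_state(): the state, without advancing time (a new reading comes with each control period).
- viewer.camera(name): name is "side" or "top"; returns a dict with "pixels" (420x560x3 uint8, red, green, blue), "range_z" (420x560 float32, m along the optical axis (not along the pixel's ray), 0 where there is no reading), "fx", "fy", "cx", "cy" (pixels), "xyz" and "orientation" of the camera in the world. Camera axes: x right, y down, z forward; pixel columns grow to the right and rows downward; lengths in m; the calibration is good to about 2 mm. A picture is of the moment at which its call begins.
- r.close_job(): hands the job in; it is judged then, once.
The state is a dict: "time": time; "joint_positions": joint angles; "joint_vel": joint speeds; "joint_torque": joint torques, N m; "ee_pos": TCP position; "eef_rot": TCP orientation; "ft_force": force on the tool from outside, world axes, zero at the start; "torque": the same for the moment, N m; "width": finger opening in m; "grip_force": force on a finger pad.
Only numpy, scipy, OpenCV 4.12 (cv2) and the standard library are available. Lean on these libraries where they do the work, as an engineer would, in place of code of your own. Each camera call takes 0.05 s, during which the arm holds its last target. There are 200 camera calls.

TASK

Lay out the bonding station for the next student in its order of use. In the blue-grey organiser, seen from the robot's side, stand the white-capped primer bottle with the red label in the left well and the black-capped bond bottle in the right well, set the amber dish in the recess between them to take their drops, and lay the blue etch syringe level in the two wire yokes behind them; seat the pink practice jaw, teeth up, in the pocket of the aluminium mount. The clear dish and the orange-capped syringe are not needed and stay where they are.

Things in the scene. Friction and masses are not known exactly. Their poses are not given: they have to be found in the camera images.
- primer_bottle: Dropper bottle, black with a red label and a white cap; 21 mm diameter, 58 mm tall (body up to 40 mm, narrower cap above), upright, 30 g. Origin: centre of its underside, z up.
- bond_bottle: Dropper bottle, white with a pale blue label and a black cap; same size as the primer bottle. Origin: centre of its underside, z up.
- amber_dish: Amber (beige) glass dappen dish, hourglass shaped: foot 28 mm, rim 32 mm diameter, 25 mm tall, 35 g. Origin: centre of its underside, z up. Grip the rim.
- etch_syringe: Blue etch-gel syringe, white end cap, lying flat: 126 mm long (its y axis). Barrel 9 mm thick from y -46 to +30 mm (middle y -8), flange 19 mm wide at y +30 to +32, thin plunger to +63; nozzle and cap from -46 to -63. Origin: on its underside at mid-length, 5 mm below the barrel's axis. 15 g.
- jaw: Practice jaw: pink base 22 mm wide (x), 58 mm long (y), 20 mm high, with a row of six white teeth on top (29 mm in all), standing teeth up, 60 g. Origin: centre of its underside.
- organiser: Blue-grey, fixed. Origin on the desk; -x faces the robot, +y left. mm: block x -59..8, y +-82, 21 high; round recesses at x -25, floors at z 8: wells y +50 and -50 (32 wide), middle y 0 (42 wide). Behind, a plate 6 high with two steel wire V yokes at x 38, y +-24, tips at z 24, V 32 wide; a syringe lying in both has its axis at z 16, along y, middle of barrel between them; fingers fit between.
- jaw_mount: Aluminium bench mount, fixed to the desk: block 52 x 90 x 18 mm with a foot tab and a dark bolt at each end (124 mm long in all, along y). Origin: on the desk under its centre. Its rectangular pocket is centred, 34 mm (x) by 70 mm (y), floor 8 mm above the desk, 10 mm deep.
- clear_dish: Clear (whitish) glass dappen dish, same size as the amber one. Not needed: stays where it is.
- orange_syringe: Black filling syringe with an orange end cap, 126 x 22 x 11 mm, lying flat along its y axis. Not needed: stays where it is.

How it is judged:
At the end, for the whole second after the job is handed in: Bottles upright on the floors of their wells and jaw on its pocket's floor (9 mm), amber dish on the middle recess's floor (11 mm), syringe in both yokes (9 mm across, 22 mm along, 0.12 rad); jaw within 0.25 rad, heights within 4 mm (syringe 9), tilts under 0.12 rad, all at rest (x of primer_bottle in the frame of organiser between -0.034 and -0.016 m and y of primer_bottle in the frame of organiser between 0.041 and 0.059 m and z of primer_bottle in the frame of organiser between 0.004 and 0.012 m and x of bond_bottle in the frame of organiser between -0.034 and -0.016 m and y of bond_bottle in the frame of organiser between -0.059 and -0.041 m and z of bond_bottle in the frame of organiser between 0.004 and 0.012 m and x of amber_dish in the frame of organiser between -0.036 and -0.014 m and y of amber_dish in the frame of organiser between -0.011 and 0.011 m and z of amber_dish in the frame of organiser between 0.004 and 0.012 m and x of etch_syringe in the frame of organiser between 0.029 and 0.047 m and y of etch_syringe in the frame of organiser between -0.022 and 0.022 m and z of etch_syringe in the frame of organiser between 0.004 and 0.023 m and angle between the y axis of etch_syringe and the y axis of organiser, either way round below 0.12 rad and x of jaw in the frame of jaw_mount between -0.009 and 0.009 m and y of jaw in the frame of jaw_mount between -0.009 and 0.009 m and z of jaw in the frame of jaw_mount between 0.004 and 0.012 m and angle between the y axis of jaw and the y axis of jaw_mount, either way round below 0.25 rad and angle between each of primer_bottle, bond_bottle, amber_dish, jaw's own z axis and vertical below 0.12 rad and linear speed of each of primer_bottle, bond_bottle, amber_dish, etch_syringe, jaw below 0.02 m/s); the robot touches nothing.
It fails at once if the clear dish or the orange-capped syringe was moved more than 2 cm (distance of any of clear_dish, orange_syringe from where it was at the start of the episode above 0.02 m).
It also fails if it takes over 125 s, if anything falls off the work surface, if the arm or the gripper's body presses on something with over 40 N, if the wrist force passes 120 N, or if a joint passes its speed limit or range.

## Working session

There is one attempt and no reset: what is moved stays moved. The work goes in short steps, Python scripts to look and compute and a tool call to move; the robot and the scene stay as the last step left them, time stands still between calls to the robot, and variables do not carry over. Pictures are saved under pics/ and viewed, at most 14 in all, crops included, and the job is handed in when it is done.

Besides the shell and the picture viewer there is one more tool, called after "Emit:" as name([rows], argument=value, ...), one row to a line, values as JSON. carry_out: Moves the arm, as the interface text tells. Its arguments: {"type":"object","properties":{"moves":{"type":"array","items":{"type":"array","items":{"type":"number"}}},"fingers":{"type":"number"},"force":{"type":"number"}},"required":["moves"]}

```bash
mkdir -p pics; ls
cat > h.py <<'E'
import numpy as np, cv2
from bench import read_state, viewer, r
from scipy.spatial.transform import Rotation as R
def cam(n):
    c=viewer.camera(n); c['R']=R.from_quat(c['orientation']).as_matrix(); c['xyz']=np.array(c['xyz']); return c
def pts(c):
    h,w=c['range_z'].shape; u,v=np.meshgrid(np.arange(w),np.arange(h)); d=c['range_z']
    p=np.stack([(u-c['cx'])/c['fx']*d,(v-c['cy'])/c['fy']*d,d],-1)
    return p@c['R'].T+c['xyz']
def save(c,n): cv2.imwrite('pics/'+n,cv2.cvtColor(c['pixels'],cv2.COLOR_RGB2BGR))
E
python3 - <<'E'
from h import *
for n in('top','side'):
    c=cam(n); save(c,n+'0.png'); np.savez(n+'0.npz',**{k:c[k] for k in c}); print(n,c['xyz'],c['R'].round(3).tolist(),c['fx'],c['cx'],c['cy'])
print(read_state(), r.finger_overhang)
E
```

```text
pics
top [0.30804037 0.01871799 1.21198403] [[0.012, -0.986, 0.168], [-1.0, -0.014, -0.009], [0.012, -0.168, -0.986]] 485.55490551931376 279.6583975122081 204.88362867521738
side [ 0.53206418 -0.90972581  0.50289996] [[1.0, -0.008, 0.006], [-0.009, -0.451, 0.893], [-0.004, -0.893, -0.451]] 391.8406314806044 278.97444063633844 211.92918914647774
{'time': 0.1, 'joint_positions': array([-1.19961879,  0.33279391, -0.06466889,  1.46084937,  0.02163626,
        1.34988901, -0.08849925]), 'joint_vel': array([ 0.00016338,  0.00012037,  0.0001937 , -0.00333085, -0.00063434,
       -0.00096022,  0.00012872]), 'joint_torque': array([ 8.14247924e-04, -6.24544930e+01,  2.42913858e-02, -3.90720892e+01,
       -6.12964737e-02,  3.65304819e-02,  7.06949891e-06]), 'ee_pos': array([0.23969201, 0.57681141, 0.19654647]), 'eef_rot': array([ 1.95619928e-01,  9.80679589e-01, -6.17747543e-04, -7.16015903e-05]), 'ft_force': array([-0.35871571, -0.05132637, -0.46912036]), 'torque': array([-0.02615812, -0.02802486, -0.00154851]), 'grip_force': 0.0, 'width': 0.08656099760214203} 0.014
```

View pics/top0.png

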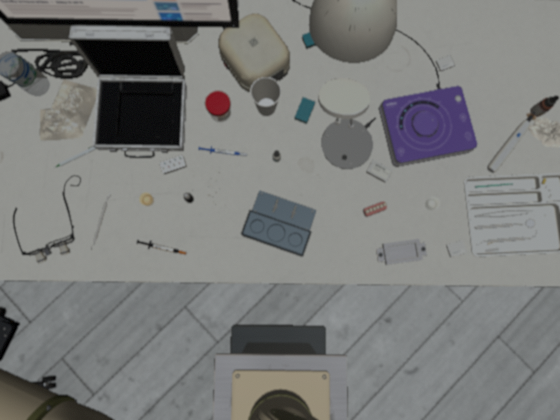

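View pics/side0.png

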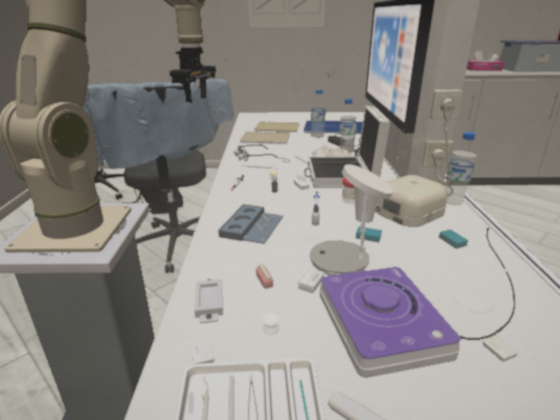

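The top view shows the organiser (278,222), mount (403,252), jaw (375,209), clear dish (432,203), amber dish (147,200), bottles (188,197) and (277,155), blue syringe (222,152), orange syringe (162,247). I'll zoom in to tell the bottles apart.

Run:
```python
from h import *
t=dict(np.load('top0.npz'));s=dict(np.load('side0.npz'))
b=lambda c,x,y,w,h,W,H:cv2.resize(cv2.cvtColor(c['pixels'],cv2.COLOR_RGB2BGR)[y:y+h,x:x+w],(W,H),interpolation=cv2.INTER_CUBIC)
a=b(t,125,135,200,75,800,300);d=b(s,200,160,160,60,800,300)
cv2.imwrite('pics/z1.png',np.vstack([a,d]))
a=b(t,230,185,220,82,800,300);d=b(s,180,185,160,140,340,300)
d2=b(t,125,180,120,80,460,300)
cv2.imwrite('pics/z2.png',np.vstack([a,np.hstack([d,d2])]))
P=pts(t)
for n,u,v in [('amber',147,200),('bA',188,197),('bB',277,155),('syr',222,152),('jaw',375,209),('clear',432,203),('mount',403,252),('osyr',162,247),('org',278,222),('desk',330,230)]:
    print(n,P[v,u].round(3))
```

```text
amber [0.519 0.337 0.02 ]
bA [0.523 0.231 0.048]
bB [0.631 0.016 0.05 ]
syr [0.649 0.157 0.007]
jaw [ 0.504 -0.23   0.023]
clear [ 0.523 -0.376  0.012]
mount [ 0.399 -0.3    0.009]
osyr [0.404 0.295 0.014]
org [0.468 0.011 0.022]
desk [ 0.453 -0.12   0.   ]
```

View pics/z1.png

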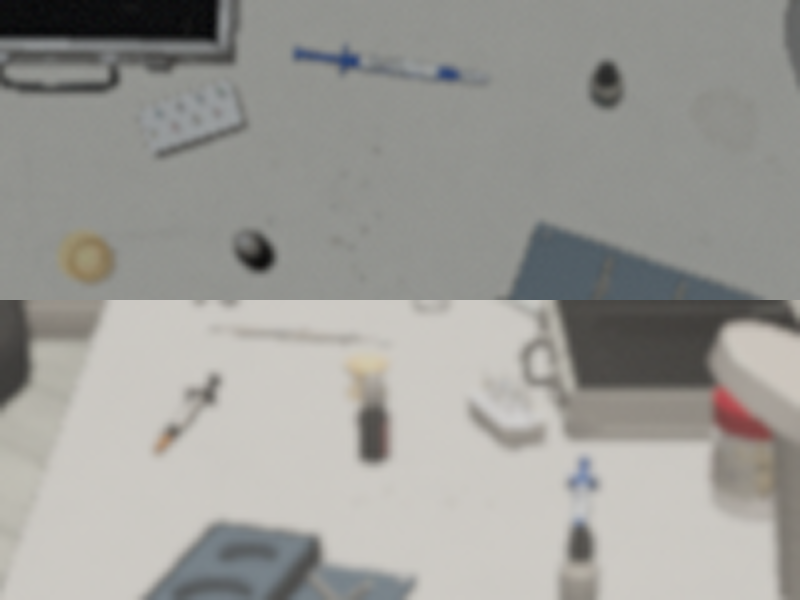

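View pics/z2.png

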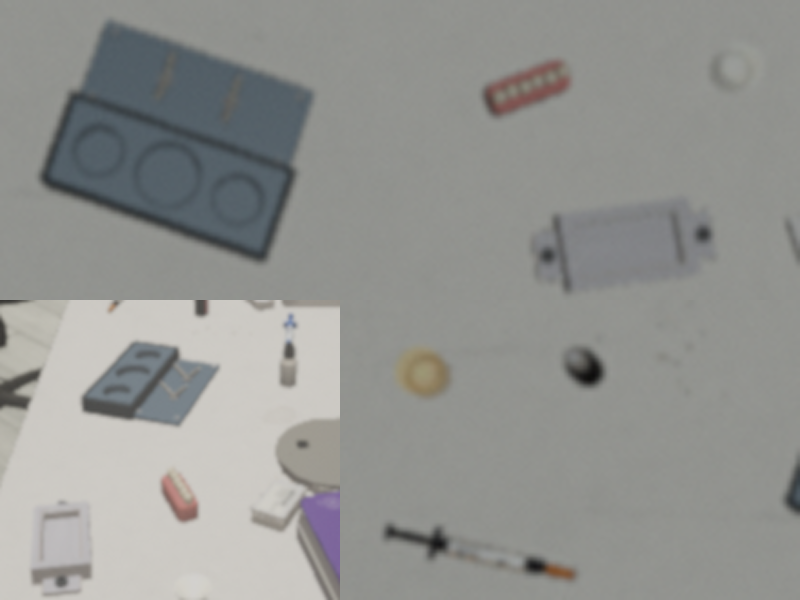

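Bottle A at top (188,197), side (274,180), has a black body, white cap and a red strip, so it is the primer. Bottle B at (277,155) is the bond. The organiser is yawed about −16°, and the syringe plunger points left. Next I'll measure them.

```bash
cat > m.py <<'E'
from h import *
def near(P,x,y,rad,z0,z1):
    m=(np.hypot(P[...,0]-x,P[...,1]-y)<rad)&(P[...,2]>z0)&(P[...,2]<z1); return P[m]
def rect(p):
    (c,s,a)=cv2.minAreaRect((p[:,:2]*1000).astype(np.float32)); return np.round(c,1),np.round(s,1),round(a,1)
def circ(p):
    c,rr=cv2.minEnclosingCircle((p[:,:2]*1000).astype(np.float32)); return np.round(c,1),round(rr,1)
E
python3 - <<'E'
from m import *
for f in('top0.npz','side0.npz'):
    P=pts(dict(np.load(f))); print(f)
    for n,x,y,rad,z0,z1 in [('amber',.519,.337,.04,.016,.03),('primer',.523,.231,.04,.044,.07),('bond',.631,.016,.04,.044,.07),('clear',.52,-.37,.04,.016,.03),
       ('primerall',.523,.231,.04,.01,.07),('bondall',.631,.016,.04,.01,.07)]:
        p=near(P,x,y,rad,z0,z1)
        if len(p)>3: print(n,len(p),p.mean(0).round(4),circ(p))
    for n,x,y,rad,z0,z1 in [('syr',.65,.157,.08,.004,.02),('jaw',.504,-.23,.05,.013,.022),('jawtop',.504,-.23,.05,.022,.035),('mount',.4,-.3,.08,.013,.023),('osyr',.404,.295,.08,.004,.02),('org',.46,.0,.11,.017,.026),('plate',.5,.02,.11,.003,.010)]:
        p=near(P,x,y,rad,z0,z1)
        if len(p)>3: print(n,len(p),p.mean(0).round(4),*rect(p))
    print('desk z',np.median(P[...,2][(abs(P[...,0]-.5)<.1)&(abs(P[...,1]+.1)<.1)&(abs(P[...,2])<.012)]))
t=dict(np.load('top0.npz'));hsv=cv2.cvtColor(t['pixels'],cv2.COLOR_RGB2HSV);P=pts(t)
m=(hsv[...,0]>105)&(hsv[...,0]<130)&(hsv[...,1]>110); m[:,:195]=0;m[:,250:]=0;m[:140]=0;m[165:]=0
p=P[m];print('blue',len(p),*rect(p)); 
for q in (p[p[:,1].argmax()],p[p[:,1].argmin()]):print(q.round(4))
E
```

```text
top0.npz
amber 106 [0.5242 0.3423 0.0224] (array([522.9, 341.4]), 16.5)
primer 31 [0.5274 0.2348 0.0544] (array([528.3, 236. ]), 7.4)
bond 28 [0.6366 0.0178 0.0534] (array([637.5,  17.6]), 6.9)
clear 100 [ 0.5236 -0.3769  0.0223] (array([ 523. , -375.4]), 16.4)
primerall 74 [0.5256 0.2332 0.0403] (array([528.1, 235.4]), 10.6)
bondall 75 [0.6344 0.0181 0.0378] (array([637.3,  18.2]), 10.7)
syr 247 [0.6501 0.1591 0.0069] [651.1 153.2] [151.4 141.9] 10.7
jaw 122 [ 0.5063 -0.2292  0.0184] [ 507.6 -229.8] [22.1 56.2] 21.8
jawtop 76 [ 0.5078 -0.2292  0.0263] [ 507.8 -230.3] [18.5 53.1] 22.7
mount 381 [ 0.4012 -0.2969  0.0173] [ 401.6 -297.2] [ 52.  108.1] 8.4
osyr 320 [0.405  0.2974 0.0074] [402.9 296.7] [144.7 151.2] 43.4
org 1162 [0.4447 0.0172 0.0203] [465.    9.6] [163.  112.9] 71.4
plate 1680 [0.4929 0.0061 0.006 ] [501.6  22.1] [209.6 217.1] 42.5
desk z 3.1784470952644917e-05
side0.npz
amber 34 [0.5185 0.3399 0.0231] (array([519.1, 338.3]), 16.0)
primer 21 [0.5239 0.2299 0.0512] (array([525.1, 231.3]), 7.4)
bond 29 [0.6331 0.0114 0.0517] (array([633.3,  12.5]), 6.1)
clear 176 [ 0.5188 -0.3756  0.0223] (array([ 519.9, -377.2]), 16.8)
primerall 86 [0.5246 0.2281 0.0324] (array([525. , 229.1]), 10.6)
bondall 119 [0.6328 0.0092 0.0325] (array([632.2,  12. ]), 10.7)
syr 49 [0.6613 0.1677 0.0088] [673.5 178.4] [96.1 83.9] 19.0
jaw 128 [ 0.5029 -0.2411  0.0186] [ 503.7 -233.9] [22.  58.2] 21.5
jawtop 84 [ 0.5046 -0.2369  0.0266] [ 505. -234.] [12.  54.3] 19.5
mount 487 [ 0.3971 -0.3035  0.0178] [ 397.4 -301.3] [ 51.9 101.7] 8.4
osyr 62 [0.4015 0.2954 0.0089] [402.2 296.7] [124.6  19.8] 81.6
org 651 [0.4409 0.0057 0.0205] [461.    7.6] [168.  114.9] 72.3
plate 705 [ 0.4881 -0.0114  0.0068] [484.   11.7] [189.5 128.6] 63.3
desk z 0.0006989254078628715
blue 12 [651.4 151.6] [72.4  4.4] 84.1
[0.6566 0.1874 0.0076]
[0.6476 0.1156 0.0059]
```

```bash
cat > plan.py <<'E'
from h import *
def plan(x,y,z,yaw,say=''):
    """TCP target in mm, yaw (deg) of the tool's closing line (mod 180), tool down; prints shift in present tool axes and turn, in units"""
    s=read_state(); Rt=R.from_quat(s['eef_rot']); d=Rt.inv().apply(np.array([x,y,z])/1000-s['ee_pos'])/.04
    best=None
    for k in(0,180):
        a=np.radians(yaw+k); ty=np.array([np.cos(a),np.sin(a),0]); tz=np.array([0,0,-1.]); tx=np.cross(ty,tz)
        v=(Rt.inv()*R.from_matrix(np.stack([tx,ty,tz],1))).as_rotvec(degrees=True)/8
        if best is None or np.linalg.norm(v)<np.linalg.norm(best): best=v
    print(say,'shift',d.round(2),'turn',best.round(2),'t',round(s['time'],2),'w',round(s['width']*1000,1),'q7',round(s['joint_positions'][6],2))
E
python3 - <<'E'
from m import *
from plan import plan
for f in('top0.npz','side0.npz'):
    P=pts(dict(np.load(f))); p=near(P,.455,.005,.13,.017,.0235)
    for _ in range(3):
        a=np.radians(-18.2); ex=np.array([np.cos(a),np.sin(a)]); ey=np.array([-ex[1],ex[0]])
        u=p[:,:2]@ex*1000; v=p[:,:2]@ey*1000
    h,e=np.histogram(u,np.arange(u.min(),u.max()+4,4)); print(f,e[0].round(),h)
    lo=np.percentile(u,.5); k=u<lo+64
    q=p[k]; print(*rect(q))
    # back rear edge
P=pts(dict(np.load('top0.npz')))
plan(521,340,120,40,'amber')
E
```

```text
top0.npz 382.0 [75 86 86 86 73 51 33 34 26 31 41 36 69 80 90 87 72  0  0  1  2  5  2  2
  0  2  5  3  1]
[441.8  17.4] [162.8  64.3] 71.6
side0.npz 378.0 [28 52 38 48 48 31 26 21 22 22 23 26 30 39 49 42 63  7  0  0  3  5  4  2
  0  1  4  5  3]
[437.7  15. ] [168.3  65.5] 71.8
amber shift [-8.77 -2.77  1.92] turn [-0.01  0.    3.43] t 0.1 w 86.6 q7 -0.09
```

Emit:
carry_out([
  [-0.8, -0.25, 0.1, 0, 0, 0],
  [-0.8, -0.25, 0.1, 0, 0, 0],
  [-0.8, -0.25, 0.2, 0, 0, 0],
  [-0.8, -0.25, 0.2, 0, 0, 0],
  [-0.8, -0.25, 0.3, 0, 0, 0],
  [-0.8, -0.25, 0.3, 0, 0, 0],
  [-0.8, -0.25, 0.3, 0, 0, 0],
  [-0.8, -0.25, 0.3, 0, 0, 0],
  [-0.8, -0.25, 0.3, 0, 0, 0],
  [-0.8, -0.25, 0.3, 0, 0, 0],
  [-0.8, -0.25, 0.2, 0, 0, -0.5],
  [0, 0, 0, 0, 0, 0],
  [0, 0, 0, 0, 0, 0],
], fingers=70, force=15)

```text
time: 1.72
ee_pos: [0.522, 0.3411, 0.093]
eef_rot: [0.161, 0.987, 0.0, -0.0]
ft_force: [-0.3, 0.2, 0.0]
width: 0.0702
grip_force: 0.0
```

Run:
```python
from h import *
from plan import plan
plan(521,340,30,72,'amber')
print(read_state()['ee_pos'])
a=cam('top');b=cam('side')
f=lambda c,x,y:cv2.resize(c['pixels'][y:y+100,x:x+130,::-1],(400,308))
cv2.imwrite('pics/a.png',np.hstack([f(a,90,140),f(b,200,100)]))
```

```text
amber shift [ 0.01 -0.03  1.58] turn [-0.   -0.01 -0.07] t 1.73 w 70.2 q7 0.63
[0.52201278 0.34106746 0.09303414]
```

View pics/a.png

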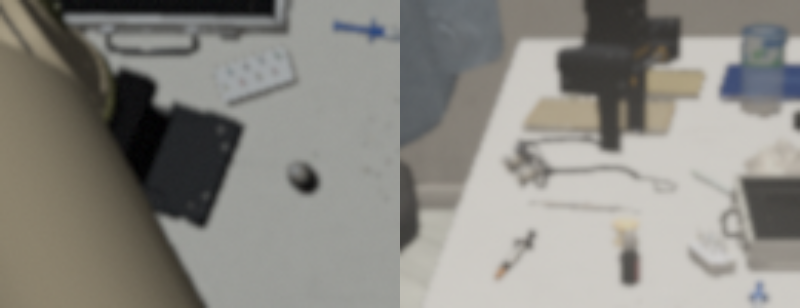

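The gripper is above the dish (side crop, fingers near (610,150) and (637,130)), and the top view is blocked by the arm. Next I descend and grip.

Emit:
carry_out([
  [0, 0, 0.4, 0, 0, 0],
  [0, 0, 0.4, 0, 0, 0],
  [0, 0, 0.4, 0, 0, 0],
  [0, 0, 0.38, 0, 0, 0],
  [0, 0, 0, 0, 0, 0],
])

```text
time: 2.45
ee_pos: [0.5218, 0.3399, 0.0283]
eef_rot: [0.161, 0.987, -0.001, -0.001]
ft_force: [-0.3, -1.3, 0.5]
width: 0.0696
grip_force: 0.0
```

Emit:
carry_out([
  [0, 0, 0, 0, 0, 0],
  [0, 0, 0, 0, 0, 0],
  [0, 0, 0, 0, 0, 0],
  [0, 0, 0, 0, 0, 0],
  [0, 0, 0, 0, 0, 0],
  [0, 0, 0, 0, 0, 0],
  [0, 0, 0, 0, 0, 0],
  [0, 0, 0, 0, 0, 0],
], fingers=20, force=15)

```text
time: 3.45
ee_pos: [0.5227, 0.3405, 0.0301]
eef_rot: [0.161, 0.987, 0.0, 0.0]
ft_force: [0.2, 0.5, -0.1]
width: 0.0197
grip_force: 0.0
```

Emit:
carry_out([
  [0, 0, -0.4, 0, 0, 0],
  [0, 0, -0.8, 0, 0, 0],
  [0, 0, -0.8, 0, 0, 0],
  [0, 0, 0, 0, 0, 0],
])

```text
time: 3.95
ee_pos: [0.5244, 0.3417, 0.1142]
eef_rot: [0.161, 0.987, 0.002, 0.002]
ft_force: [0.0, -0.2, -0.5]
width: 0.02
grip_force: 0.0
```

Run:
```python
from h import *
from plan import plan
plan(441.5,15.6,85,72,'mid recess')
```

```text
mid recess shift [-0.63 -8.39  0.69] turn [ 0.04  0.02 -0.07] t 3.95 w 20.0 q7 0.63
```

The grip closed on nothing. I'll look again to see where the dish went.

Run:
```python
from m import *
b=cam('side');P=pts(b)
p=near(P,.52,.34,.06,.012,.03);print(len(p),p.mean(0),circ(p))
p=near(P,.52,.34,.06,.003,.03);print(len(p),p.mean(0))
cv2.imwrite('pics/b.png',cv2.resize(b['pixels'][70:210,200:340,::-1],(560,560),interpolation=cv2.INTER_CUBIC))
```

```text
36 [0.51844499 0.34004078 0.02265853] (array([520.3, 339.2]), 16.6)
52 [0.5176781  0.34077417 0.01742224]
```

View pics/b.png

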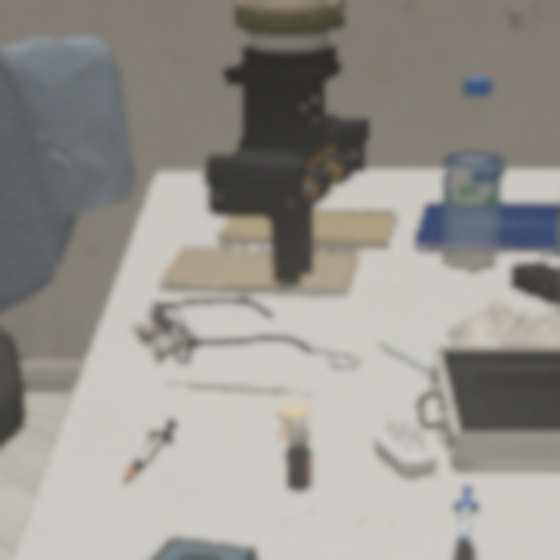

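Run:
```python
from m import *
s=read_state();print(s['ee_pos'],r.finger_overhang)
b=cam('side');P=pts(b);g=cv2.cvtColor(b['pixels'],cv2.COLOR_RGB2GRAY)
for v in range(128,150,1):
    row=[(u,*P[v,u].round(3)) for u in (268,272,276)]; print(v,[int(g[v,u]) for u in(268,272,276)],row)
q=near(P,s['ee_pos'][0],s['ee_pos'][1],.06,.05,.3); print(q[:,2].min(), q[q[:,2]<q[:,2].min()+.02].mean(0))
```

```text
[0.52348208 0.34114188 0.11215821] 0.014
128 [82, 61, 67] [(268, np.float64(0.507), np.float64(0.321), np.float64(0.181)), (272, np.float64(0.52), np.float64(0.317), np.float64(0.182)), (276, np.float64(0.533), np.float64(0.347), np.float64(0.173))]
129 [78, 61, 69] [(268, np.float64(0.507), np.float64(0.316), np.float64(0.178)), (272, np.float64(0.52), np.float64(0.314), np.float64(0.179)), (276, np.float64(0.533), np.float64(0.348), np.float64(0.17))]
130 [78, 62, 70] [(268, np.float64(0.507), np.float64(0.32), np.float64(0.174)), (272, np.float64(0.52), np.float64(0.315), np.float64(0.175)), (276, np.float64(0.532), np.float64(0.345), np.float64(0.167))]
131 [88, 63, 74] [(268, np.float64(0.507), np.float64(0.321), np.float64(0.171)), (272, np.float64(0.52), np.float64(0.314), np.float64(0.173)), (276, np.float64(0.532), np.float64(0.344), np.float64(0.164))]
132 [90, 62, 75] [(268, np.float64(0.507), np.float64(0.322), np.float64(0.167)), (272, np.float64(0.52), np.float64(0.315), np.float64(0.169)), (276, np.float64(0.532), np.float64(0.351), np.float64(0.159))]
133 [88, 64, 72]
[... 2926 characters left out ...]
0.001))]
147 [193, 202, 202] [(268, np.float64(0.498), np.float64(0.688), np.float64(0.003)), (272, np.float64(0.515), np.float64(0.703), np.float64(-0.002)), (276, np.float64(0.532), np.float64(0.695), np.float64(0.001))]
148 [183, 202, 202] [(268, np.float64(0.498), np.float64(0.68), np.float64(0.001)), (272, np.float64(0.515), np.float64(0.68), np.float64(0.001)), (276, np.float64(0.532), np.float64(0.679), np.float64(0.002))]
149 [186, 202, 202] [(268, np.float64(0.499), np.float64(0.667), np.float64(0.001)), (272, np.float64(0.515), np.float64(0.672), np.float64(-0.0)), (276, np.float64(0.532), np.float64(0.668), np.float64(0.001))]
0.13762863080537852 [0.51959317 0.33347179 0.14783878]
```

Side depth puts the fingertips about 27 mm above the reported TCP height, where the interface says 14 mm below. That is why the fingers closed above the dish. I'll go lower and measure the tips again.

Emit:
carry_out([
  [0, 0, 0.4, 0, 0, 0],
  [0, 0, 0.5, 0, 0, 0],
  [0, 0, 0.5, 0, 0, 0],
  [0, 0, 0.5, 0, 0, 0],
  [0, 0, 0.5, 0, 0, 0],
  [0, 0, 0, 0, 0, 0],
  [0, 0, 0, 0, 0, 0],
], fingers=60)

```text
time: 4.92
ee_pos: [0.5231, 0.3408, 0.0146]
eef_rot: [0.161, 0.987, 0.0, 0.0]
ft_force: [0.8, -0.2, 0.8]
width: 0.06
grip_force: 0.0
```

```bash
cat >> m.py <<'E'
def tips():
    s=read_state(); e=s['ee_pos']; b=cam('side'); P=pts(b); g=b['pixels'].max(2)
    m=(np.hypot(P[...,0]-e[0],P[...,1]-e[1])<.08)&(P[...,2]>.002)&(P[...,2]<e[2]+.12)&(g<110)
    # dark tool: lowest row per column, then list
    out=[]
    for u in np.where(m.any(0))[0]:
        v=np.where(m[:,u])[0].max(); out.append((u,v,*(P[v,u]*1000).round(0).astype(int)))
    print('ee',(e*1000).round(1),'q',s['ft_force'].round(1)); print(out); return b
E
python3 - <<'E'
from m import *
tips()
E
```

```text
ee [523.1 340.8  14.6] q [ 0.8 -0.2  0.8]
[(np.int64(266), np.int64(158), np.int64(500), np.int64(297), np.int64(89)), (np.int64(267), np.int64(170), np.int64(502), np.int64(305), np.int64(45)), (np.int64(268), np.int64(170), np.int64(505), np.int64(305), np.int64(45)), (np.int64(269), np.int64(170), np.int64(508), np.int64(305), np.int64(45)), (np.int64(270), np.int64(170), np.int64(512), np.int64(301), np.int64(46)), (np.int64(271), np.int64(170), np.int64(515), np.int64(302), np.int64(46)), (np.int64(272), np.int64(164), np.int64(519), np.int64(306), np.int64(65)), (np.int64(273), np.int64(163), np.int64(521), np.int64(372), np.int64(45)), (np.int64(274), np.int64(163), np.int64(525), np.int64(369), np.int64(46)), (np.int64(275), np.int64(163), np.int64(528), np.int64(369), np.int64(46)), (np.int64(276), np.int64(164), np.int64(532), np.int64(367), np.int64(43)), (np.int64(277), np.int64(164), np.int64(535), np.int64(365), np.int64(44)), (np.int64(278), np.int64(163), np.int64(539), np.int64(371), np.int64(45)), (np.int64(279), np.int64(151), np.int64(542), np.int64(374), np.int64(87)), (np.int64(280), np.int64(145), np.int64(545), np.int64(318), np.int64(125)), (np.int64(281), np.int64(144), np.int64(548), np.int64(327), np.int64(126)), (np.int64(282), np.int64(143), np.int64(552), np.int64(342), np.int64(125)), (np.int64(283), np.int64(143), np.int64(555), np.int64(345), np.int64(124)), (np.int64(284), np.int64(143), np.int64(559), np.int64(364), np.int64(118)), (np.int64(285), np.int64(143), np.int64(562), np.int64(360), np.int64(119)), (np.int64(286), np.int64(143), np.int64(566), np.int64(362), np.int64(119)), (np.int64(287), np.int64(142), np.int64(569), np.int64(374), np.int64(118)), (np.int64(288), np.int64(141), np.int64(573), np.int64(380), np.int64(120))]
```

Emit:
carry_out([
  [0, 0, 0.25, 0, 0, 0],
  [0, 0, 0.25, 0, 0, 0],
  [0, 0, 0.2, 0, 0, 0],
  [0, 0, 0, 0, 0, 0],
])

```text
time: 5.48
ee_pos: [0.5221, 0.3402, -0.015]
eef_rot: [0.161, 0.987, -0.001, -0.001]
ft_force: [0.0, 0.8, 0.4]
width: 0.0599
grip_force: 0.0
```

Emit:
carry_out([
  [0, 0, 0, 0, 0, 0],
  [0, 0, 0, 0, 0, 0],
  [0, 0, 0, 0, 0, 0],
  [0, 0, 0, 0, 0, 0],
  [0, 0, 0, 0, 0, 0],
  [0, 0, 0, 0, 0, 0],
  [0, 0, 0, 0, 0, 0],
], fingers=20)

```text
time: 6.35
ee_pos: [0.5228, 0.3406, -0.0138]
eef_rot: [0.161, 0.987, 0.0, 0.0]
ft_force: [-0.5, -0.6, 1.8]
width: 0.0296
grip_force: 15.0
```

Run:
```python
from m import *
from plan import plan
plan(441.5,15.6,50,72,'mid recess')
```

```text
mid recess shift [-0.66 -8.35 -1.6 ] turn [ 0.    0.   -0.07] t 6.35 w 29.6 q7 0.64
```

The dish is held at 29.6 mm, just under the rim. I'll lift it and carry it over.

Emit:
carry_out([
  [0, 0, -0.6, 0, 0, 0],
  [0, 0, -0.8, 0, 0, 0],
  [-0.1, -0.6, -0.5, 0, 0, 0],
  [-0.08, -0.85, 0, 0, 0, 0],
  [-0.08, -0.85, 0, 0, 0, 0],
  [-0.08, -0.85, 0, 0, 0, 0],
  [-0.08, -0.85, 0, 0, 0, 0],
  [-0.08, -0.85, 0, 0, 0, 0],
  [-0.08, -0.85, 0, 0, 0, 0],
  [-0.08, -0.85, 0, 0, 0, 0],
  [0, -0.85, 0, 0, 0, 0],
  [0, -0.85, 0, 0, 0, 0],
  [0, 0, 0, 0, 0, 0],
  [0, 0, 0, 0, 0, 0],
])

```text
time: 8.1
ee_pos: [0.4429, 0.02, 0.0621]
eef_rot: [0.161, 0.987, 0.0, 0.0]
ft_force: [-0.5, 1.3, -0.0]
width: 0.0296
grip_force: 15.0
```

Run:
```python
from m import *
from plan import plan
plan(441.5,15.6,-5,72,'mid recess')
b=tips()
cv2.imwrite('pics/c.png',cv2.resize(b['pixels'][150:260,190:310,::-1],(600,550),interpolation=cv2.INTER_CUBIC))
```

```text
mid recess shift [-0.   -0.12  1.68] turn [ 0.    0.   -0.07] t 8.1 w 29.6 q7 1.12
ee [442.9  20.   62.1] q [-0.5  1.3 -0. ]
[(np.int64(229), np.int64(228), np.int64(409), np.int64(-26), np.int64(12)), (np.int64(230), np.int64(228), np.int64(411), np.int64(-21), np.int64(9)), (np.int64(231), np.int64(227), np.int64(414), np.int64(-19), np.int64(11)), (np.int64(232), np.int64(227), np.int64(416), np.int64(-18), np.int64(10)), (np.int64(233), np.int64(227), np.int64(418), np.int64(-15), np.int64(8)), (np.int64(234), np.int64(227), np.int64(421), np.int64(-15), np.int64(9)), (np.int64(235), np.int64(226), np.int64(424), np.int64(-18), np.int64(13)), (np.int64(236), np.int64(227), np.int64(427), np.int64(-19), np.int64(10)), (np.int64(237), np.int64(227), np.int64(429), np.int64(-19), np.int64(10)), (np.int64(238), np.int64(227), np.int64(432), np.int64(-21), np.int64(11)), (np.int64(239), np.int64(227), np.int64(435), np.int64(-24), np.int64(13)), (np.int64(240), np.int64(217), np.int64(433), np.int64(31), np.int64(14)), (np.int64(241), np.int64(217), np.int64(436), np.int64(35), np.int
[... 953 characters left out ...]
 np.int64(-23), np.int64(24)), (np.int64(255), np.int64(222), np.int64(477), np.int64(-26), np.int64(29)), (np.int64(256), np.int64(221), np.int64(477), np.int64(23), np.int64(5)), (np.int64(257), np.int64(220), np.int64(479), np.int64(27), np.int64(6)), (np.int64(258), np.int64(218), np.int64(481), np.int64(36), np.int64(7)), (np.int64(259), np.int64(217), np.int64(484), np.int64(38), np.int64(10)), (np.int64(260), np.int64(216), np.int64(487), np.int64(44), np.int64(9)), (np.int64(261), np.int64(215), np.int64(491), np.int64(21), np.int64(25)), (np.int64(262), np.int64(213), np.int64(491), np.int64(68), np.int64(6)), (np.int64(263), np.int64(212), np.int64(494), np.int64(71), np.int64(8))]
```

View pics/c.png

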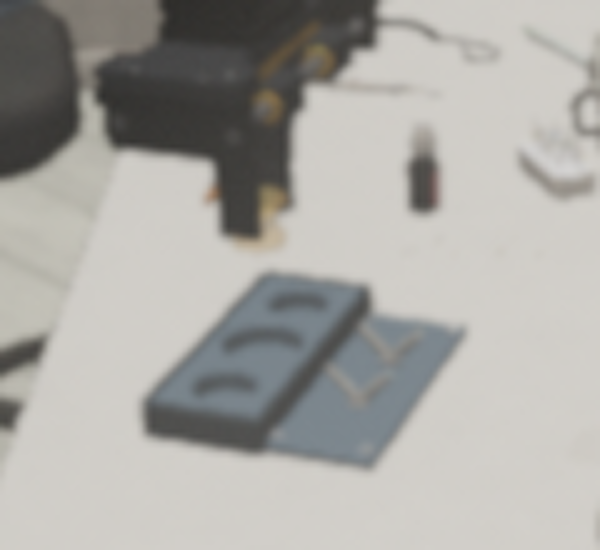

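The dish (crop (265,235)) is held upright, above and behind the recesses. Measuring the tip and dish offsets next.

Run:
```python
from m import *
b=cam('side');P=pts(b);hsv=cv2.cvtColor(b['pixels'],cv2.COLOR_RGB2HSV)
for v in range(190,204): print(v,[(P[v,u]*1000).round(0).astype(int).tolist()+[int(b['pixels'][v,u].max())] for u in(236,240,244)])
m=np.zeros(hsv.shape[:2],bool);m[180:205,232:252]=1
m&=(hsv[...,0]>12)&(hsv[...,0]<32)&(hsv[...,1]>60)&(hsv[...,2]>110)
q=P[m];print(len(q),np.median(q,0)*1000,q.min(0)*1000,q.max(0)*1000)
```

```text
190 [[430, -2, 108, 66], [441, -5, 109, 66], [448, 28, 94, 153]]
191 [[430, -3, 105, 65], [441, -5, 106, 66], [450, 7, 101, 161]]
192 [[430, 0, 101, 66], [440, -4, 103, 68], [449, 10, 97, 171]]
193 [[430, 0, 98, 66], [440, -6, 101, 69], [449, 13, 93, 175]]
194 [[430, -3, 97, 67], [441, -8, 99, 69], [448, 19, 87, 175]]
195 [[430, -4, 95, 69], [440, -6, 96, 68], [448, 14, 87, 182]]
196 [[429, -2, 91, 94], [440, -1, 91, 74], [448, 14, 83, 189]]
197 [[428, 10, 83, 147], [440, -6, 90, 113], [448, 11, 82, 193]]
198 [[428, 10, 80, 184], [438, 7, 81, 167], [448, 12, 79, 194]]
199 [[409, 176, 0, 201], [438, 6, 79, 191], [449, 7, 78, 195]]
200 [[409, 169, 0, 206], [422, 166, 2, 199], [434, 164, 2, 200]]
201 [[410, 160, 1, 208], [422, 161, 0, 204], [435, 158, 2, 206]]
202 [[411, 153, 1, 208], [423, 153, 1, 207], [435, 156, 0, 204]]
203 [[411, 147, 0, 208], [424, 143, 3, 206], [436, 142, 3, 190]]
30 [446.56190792  23.68656596  99.47351744] [390.75247301  -0.48986014   6.71068459] [454.57329404 241.28590282 112.49902686]
```

Emit:
carry_out([
  [0, -0.12, 0.4, 0, 0, 0],
  [0, 0, 0.4, 0, 0, 0],
  [0, 0, 0.4, 0, 0, 0],
  [0, 0, 0.25, 0, 0, 0],
  [0, 0, 0.15, 0, 0, 0],
  [0, 0, 0.08, 0, 0, 0],
  [0, 0, 0, 0, 0, 0],
])

```text
time: 9.07
ee_pos: [0.4413, 0.0149, -0.0049]
eef_rot: [0.161, 0.987, 0.0, 0.0]
ft_force: [-0.8, 0.4, 0.2]
width: 0.0298
grip_force: 15.3
```

Emit:
carry_out([
  [0, 0, 0, 0, 0, 0],
  [0, 0, 0, 0, 0, 0],
  [0, 0, 0, 0, 0, 0],
], fingers=45)

```text
time: 9.45
ee_pos: [0.4416, 0.0151, -0.0048]
eef_rot: [0.161, 0.987, 0.0, 0.0]
ft_force: [-0.1, 3.1, 2.3]
width: 0.0438
grip_force: 1.4
```

Emit:
carry_out([
  [0, 0, -0.5, 0, 0, 0],
  [0, 0, -0.8, 0, 0, 0],
  [0, 0, -0.8, 0, 0, 0],
  [0, 0, -0.3, 0, 0, 0],
  [0, 0, 0, 0, 0, 0],
])

```text
time: 10.07
ee_pos: [0.4413, 0.0148, 0.0908]
eef_rot: [0.161, 0.987, 0.0, 0.0]
ft_force: [0.2, 1.5, 0.5]
width: 0.0451
grip_force: 0.0
```

Run:
```python
from m import *
from plan import plan
for n in('side',):
    b=cam(n);P=pts(b)
    p=near(P,.4415,.0156,.04,.026,.04);print(n,len(p),p.mean(0)*1000 if len(p) else '',circ(p) if len(p) else '')
plan(526,232.5,40,72,'primer')
```

```text
side 61 [438.86398586  14.45748168  31.06742157] (array([437.8,  13.8]), 17.3)
primer shift [-0.29  5.84  1.25] turn [-0.   -0.   -0.07] t 10.12 w 44.9 q7 1.12
```

The dish is seated in the recess. For the primer I'll turn to close along the organiser's x.

Emit:
carry_out([
  [0, 0, 0, 0, 0, 0.95],
  [0, 0, 0, 0, 0, 0.95],
  [0, 0, 0, 0, 0, 0.95],
  [0, 0, 0, 0, 0, 0.95],
  [0, 0, 0, 0, 0, 0.95],
], fingers=50, force=20)

```text
time: 10.75
ee_pos: [0.4401, 0.0146, 0.0892]
eef_rot: [0.476, 0.88, -0.001, -0.001]
ft_force: [-0.5, 0.1, 0.3]
width: 0.0501
grip_force: 0.0
```

Run:
```python
from plan import plan
plan(526,232.5,40,-18.3,'primer')
```

```text
primer shift [3.38 4.78 1.22] turn [-0.02  0.    6.44] t 10.75 w 50.1 q7 0.45
```

Emit:
carry_out([
  [0.56, 0.8, 0, 0, 0, 0],
  [0.56, 0.8, 0, 0, 0, 0],
  [0.56, 0.8, 0, 0, 0, 0],
  [0.56, 0.8, 0, 0, 0, 0],
  [0.56, 0.8, 0, 0, 0, 0],
  [0.56, 0.8, 0, 0, 0, 0],
  [0, 0, 0.2, 0, 0, 0.92],
  [0, 0, 0.2, 0, 0, 0.92],
  [0, 0, 0.2, 0, 0, 0.92],
  [0, 0, 0.2, 0, 0, 0.92],
  [0, 0, 0.2, 0, 0, 0.92],
  [0, 0, 0.2, 0, 0, 0.92],
  [0, 0, 0, 0, 0, 0.92],
  [0, 0, 0, 0, 0, 0],
])

```text
time: 12.5
ee_pos: [0.5264, 0.2322, 0.0412]
eef_rot: [0.809, 0.588, -0.001, 0.0]
ft_force: [-0.3, -0.4, -0.4]
width: 0.0499
grip_force: 0.0
```

Run:
```python
from m import *
from plan import plan
plan(526,232.5,-10.5,-18.3,'primer')
b=cam('side')
cv2.imwrite('pics/d.png',cv2.resize(b['pixels'][110:200,220:330,::-1],(660,540),interpolation=cv2.INTER_CUBIC))
```

```text
primer shift [ 0.01 -0.01  1.29] turn [-0.01  0.02  0.03] t 12.5 w 49.9 q7 -0.72
```

View pics/d.png

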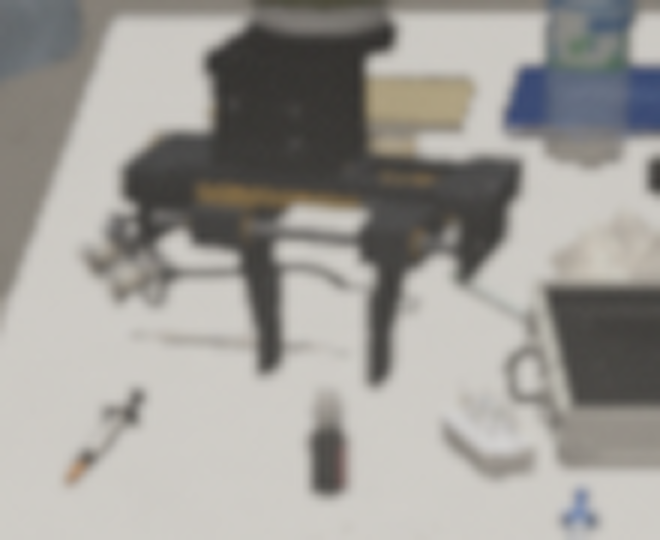

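The bottle (328,440) lies midway between the fingers (268 and 378). Descending to grip.

Emit:
carry_out([
  [0, 0, 0.35, 0, 0, 0],
  [0, 0, 0.35, 0, 0, 0],
  [0, 0, 0.35, 0, 0, 0],
  [0, 0, 0.24, 0, 0, 0],
  [0, 0, 0, 0, 0, 0],
])

```text
time: 13.18
ee_pos: [0.5267, 0.2323, -0.0097]
eef_rot: [0.809, 0.587, -0.001, -0.0]
ft_force: [0.6, -0.9, 1.0]
width: 0.0502
grip_force: 0.0
```

Emit:
carry_out([
  [0, 0, 0, 0, 0, 0],
  [0, 0, 0, 0, 0, 0],
  [0, 0, 0, 0, 0, 0],
  [0, 0, 0, 0, 0, 0],
  [0, 0, 0, 0, 0, 0],
  [0, 0, 0, 0, 0, 0],
], fingers=12)

```text
time: 13.92
ee_pos: [0.5274, 0.2329, -0.0085]
eef_rot: [0.809, 0.587, 0.0, -0.0]
ft_force: [-0.4, -0.2, 3.2]
width: 0.02
grip_force: 20.0
```

Emit:
carry_out([
  [0, 0, -0.5, 0, 0, 0],
  [0, 0, -0.8, 0, 0, 0],
  [0, 0, -0.5, 0, 0, 0],
  [0, 0, 0, 0, 0, 0],
])

```text
time: 14.42
ee_pos: [0.5282, 0.2332, 0.0645]
eef_rot: [0.809, 0.587, 0.001, 0.0]
ft_force: [0.4, -0.3, -1.4]
width: 0.0201
grip_force: 20.0
```

Run:
```python
from plan import plan
plan(457.1,63.1,-1,-18.3,'left well')
```

```text
left well shift [-4.6  -0.37  1.63] turn [ 0.01 -0.02  0.03] t 14.43 w 20.1 q7 -0.73
```

Emit:
carry_out([
  [-0.66, -0.05, 0, 0, 0, 0],
  [-0.66, -0.05, 0, 0, 0, 0],
  [-0.66, -0.05, 0, 0, 0, 0],
  [-0.66, -0.05, 0, 0, 0, 0],
  [-0.66, -0.06, 0, 0, 0, 0],
  [-0.66, -0.06, 0, 0, 0, 0],
  [-0.64, -0.06, 0, 0, 0, 0],
  [0, 0, 0.2, 0, 0, 0],
  [0, 0, 0.2, 0, 0, 0],
])

```text
time: 15.55
ee_pos: [0.4557, 0.0628, 0.0468]
eef_rot: [0.809, 0.587, 0.0, -0.0]
ft_force: [0.2, 0.0, -0.7]
width: 0.0199
grip_force: 20.0
```

Run:
```python
from m import *
from plan import plan
plan(457.1,63.1,0,-18.3,'left well')
b=cam('side')
cv2.imwrite('pics/e.png',cv2.resize(b['pixels'][130:250,190:310,::-1],(560,560),interpolation=cv2.INTER_CUBIC))
```

```text
left well shift [0.02 0.03 1.17] turn [ 0.   -0.    0.03] t 15.55 w 19.9 q7 -0.5
```

View pics/e.png

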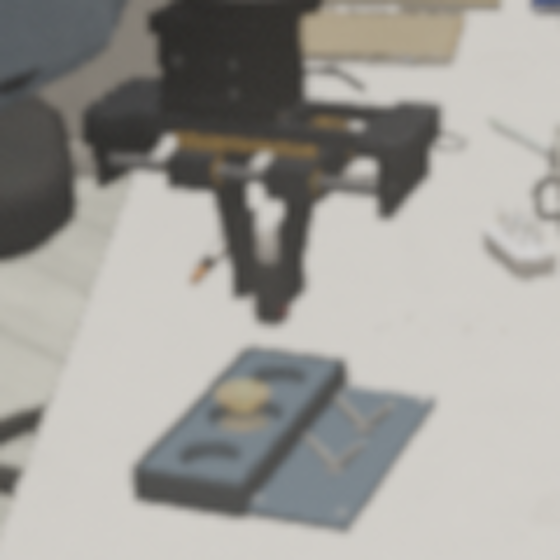

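The bottle (270,290) is held upright over the left well (280,375), and the dish sits in its recess. Lowering now.

Emit:
carry_out([
  [0.02, 0.03, 0.35, 0, 0, 0],
  [0, 0, 0.35, 0, 0, 0],
  [0, 0, 0.25, 0, 0, 0],
  [0, 0, 0.15, 0, 0, 0],
  [0, 0, 0.06, 0, 0, 0],
  [0, 0, 0, 0, 0, 0],
])

```text
time: 16.35
ee_pos: [0.4572, 0.0629, 0.0009]
eef_rot: [0.809, 0.587, 0.0, -0.0]
ft_force: [0.0, 0.1, -0.7]
width: 0.02
grip_force: 20.0
```

Emit:
carry_out([
  [0, 0, 0, 0, 0, 0],
  [0, 0, 0, 0, 0, 0],
  [0, 0, 0, 0, 0, 0],
], fingers=38)

```text
time: 16.73
ee_pos: [0.4572, 0.063, 0.001]
eef_rot: [0.809, 0.587, 0.0, 0.0]
ft_force: [0.5, 0.9, 0.2]
width: 0.0362
grip_force: 0.0
```

Emit:
carry_out([
  [0, 0, -0.4, 0, 0, 0],
  [0, 0, -0.8, 0, 0, 0],
  [0, 0, -0.8, 0, 0, 0],
  [0, 0, -0.3, 0, 0, 0],
  [0, 0, 0, 0, 0, 0],
], fingers=50)

```text
time: 17.35
ee_pos: [0.4576, 0.0631, 0.0935]
eef_rot: [0.809, 0.587, 0.001, 0.0]
ft_force: [-0.2, 0.0, -0.4]
width: 0.0498
grip_force: 0.0
```

Run:
```python
from m import *
from plan import plan
b=cam('side');P=pts(b)
p=near(P,.456,.0621,.03,.052,.075);print(len(p),p.mean(0)*1000,p[:,2].max())
plan(635,14.5,41,-18.3,'bond')
```

```text
28 [454.6127998   60.15859823  59.98104669] 0.06659287667515912
bond shift [0.23 4.61 1.29] turn [-0.   -0.    0.03] t 17.4 w 50.2 q7 -0.53
```

Emit:
carry_out([
  [0.04, 0.75, 0, 0, 0, 0],
  [0.04, 0.75, 0, 0, 0, 0],
  [0.04, 0.75, 0, 0, 0, 0],
  [0.04, 0.78, 0, 0, 0, 0],
  [0.04, 0.78, 0.2, 0, 0, 0],
  [0.03, 0.8, 0.4, 0, 0, 0],
  [0, 0, 0.4, 0, 0, 0],
  [0, 0, 0.2, 0, 0, 0],
  [0, 0, 0, 0, 0, 0],
])

```text
time: 18.52
ee_pos: [0.634, 0.0148, 0.0439]
eef_rot: [0.809, 0.587, -0.001, -0.001]
ft_force: [-0.4, 0.7, -0.1]
width: 0.05
grip_force: 0.0
```

Run:
```python
from m import *
from plan import plan
plan(635,14.5,-10,-18.3,'bond')
b=cam('side'); P=pts(b); e=read_state()['ee_pos']
g=b['pixels'].max(2); m=(np.hypot(P[...,0]-e[0],P[...,1]-e[1])<.06)&(P[...,2]>.062)&(P[...,2]<.085)&(g<110)
q=P[m]; print(len(q),q[:,2].min()); 
p=q[q[:,0]<q[:,0].mean()];s=q[q[:,0]>q[:,0].mean()];print(p.mean(0)*1000,s.mean(0)*1000, 'bond side frame 632.5 11')
```

```text
bond shift [0.   0.03 1.35] turn [-0.01  0.    0.03] t 18.52 w 50.0 q7 -0.25
25 0.07292167307640784
[603.85029047  16.94468766  78.57026574] [658.64729028  -3.73118918  79.54276969] bond side frame 632.5 11
```

Emit:
carry_out([
  [0, 0.03, 0.35, 0, 0, 0],
  [0, 0, 0.35, 0, 0, 0],
  [0, 0, 0.35, 0, 0, 0],
  [0, 0, 0.28, 0, 0, 0],
  [0, 0, 0, 0, 0, 0],
])

```text
time: 19.2
ee_pos: [0.6356, 0.014, -0.0096]
eef_rot: [0.809, 0.587, -0.001, -0.0]
ft_force: [-0.3, 0.2, 0.8]
width: 0.0499
grip_force: 0.0
```

Emit:
carry_out([
  [0, 0, 0, 0, 0, 0],
  [0, 0, 0, 0, 0, 0],
  [0, 0, 0, 0, 0, 0],
  [0, 0, 0, 0, 0, 0],
  [0, 0, 0, 0, 0, 0],
  [0, 0, 0, 0, 0, 0],
], fingers=12)

```text
time: 19.95
ee_pos: [0.6366, 0.0141, -0.0081]
eef_rot: [0.809, 0.587, 0.0, 0.0]
ft_force: [0.1, -0.3, 1.2]
width: 0.0198
grip_force: 20.0
```

Emit:
carry_out([
  [0, 0, -0.5, 0, 0, 0],
  [0, 0, -0.8, 0, 0, 0],
  [0, 0, -0.8, 0, 0, 0],
  [0, 0, -0.1, 0, 0, 0],
  [0, 0, 0, 0, 0, 0],
])

```text
time: 20.58
ee_pos: [0.6364, 0.0141, 0.0801]
eef_rot: [0.809, 0.587, 0.0, 0.0]
ft_force: [-0.1, 0.3, -0.5]
width: 0.0201
grip_force: 20.0
```

Run:
```python
from plan import plan
plan(425.9,-31.9,0,-18.3,'right well')
```

```text
right well shift [-2.73 -4.65  2.  ] turn [ 0.   -0.    0.03] t 20.57 w 20.1 q7 -0.26
```

Emit:
carry_out([
  [-0.4, -0.66, 0, 0, 0, 0],
  [-0.4, -0.66, 0, 0, 0, 0],
  [-0.4, -0.66, 0, 0, 0, 0],
  [-0.4, -0.66, 0, 0, 0, 0],
  [-0.4, -0.66, 0, 0, 0, 0],
  [-0.4, -0.66, 0, 0, 0, 0],
  [-0.33, -0.69, 0, 0, 0, 0],
  [0, 0, 0.4, 0, 0, 0],
  [0, 0, 0.4, 0, 0, 0],
  [0, 0, 0, 0, 0, 0],
])

```text
time: 21.82
ee_pos: [0.4241, -0.0322, 0.0463]
eef_rot: [0.809, 0.587, -0.002, -0.001]
ft_force: [-0.4, 0.4, -1.2]
width: 0.0202
grip_force: 20.0
```

Run:
```python
from m import *
from plan import plan
plan(425.9,-31.9,0.5,-18.3,'right well')
b=cam('side')
cv2.imwrite('pics/f.png',cv2.resize(b['pixels'][130:250,180:300,::-1],(560,560),interpolation=cv2.INTER_CUBIC))
```

```text
right well shift [0.02 0.04 1.14] turn [-0.02  0.01  0.03] t 21.82 w 20.2 q7 -0.32
```

View pics/f.png

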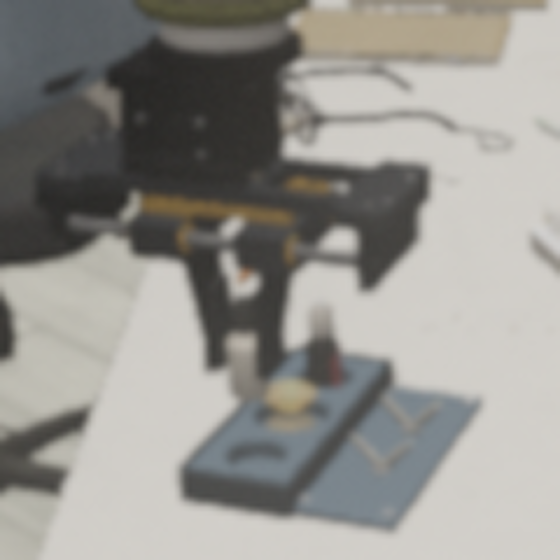

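The primer (325,350) stands in the left well, and the bond bottle (245,360) is above the right well (260,455). Lowering now.

Emit:
carry_out([
  [0.02, 0.04, 0.35, 0, 0, 0],
  [0, 0, 0.35, 0, 0, 0],
  [0, 0, 0.25, 0, 0, 0],
  [0, 0, 0.12, 0, 0, 0],
  [0, 0, 0.06, 0, 0, 0],
  [0, 0, 0, 0, 0, 0],
])

```text
time: 22.62
ee_pos: [0.4276, -0.0318, 0.0025]
eef_rot: [0.809, 0.587, 0.0, 0.0]
ft_force: [-0.5, 0.2, -0.1]
width: 0.0198
grip_force: 20.0
```

Emit:
carry_out([
  [0, 0, 0, 0, 0, 0],
  [0, 0, 0, 0, 0, 0],
  [0, 0, 0, 0, 0, 0],
], fingers=38)

```text
time: 23.0
ee_pos: [0.4276, -0.0317, 0.0026]
eef_rot: [0.809, 0.587, 0.0, 0.0]
ft_force: [-0.1, 0.1, -0.6]
width: 0.0361
grip_force: 0.0
```

Emit:
carry_out([
  [0, 0, -0.4, 0, 0, 0],
  [0, 0, -0.8, 0, 0, 0],
  [0, 0, -0.8, 0, 0, 0],
  [0, 0, -0.3, 0, 0, 0],
  [0, 0, 0, 0, 0, 0],
], fingers=50)

```text
time: 23.62
ee_pos: [0.4278, -0.0316, 0.0946]
eef_rot: [0.809, 0.587, 0.001, 0.0]
ft_force: [-0.5, 0.0, -0.9]
width: 0.05
grip_force: 0.0
```

Run:
```python
from m import *
from plan import plan
b=cam('side');P=pts(b)
p=near(P,.425,-.033,.03,.052,.075);print(len(p),p.mean(0)*1000,p[:,2].max())
plan(635,14.5,41,-18.3,'bond')
# syringe from first pictures
t=dict(np.load('top0.npz'));s=dict(np.load('side0.npz'))
for n,c,(x0,x1,y0,y1) in(('top',t,(193,252,140,165)),('side',s,(300,330,185,215))):
    h=cv2.cvtColor(c['pixels'],cv2.COLOR_RGB2HSV); m=np.zeros(h.shape[:2],bool); m[y0:y1,x0:x1]=1
    m&=(h[...,0]>100)&(h[...,0]<130)&(h[...,1]>70)
    v,u=np.where(m); d=np.stack([(u-c['cx'])/c['fx'],(v-c['cy'])/c['fy'],np.ones(len(u))],1)@c['R'].T
    q=(c['xyz']+d*((.005-c['xyz'][2])/d[:,2])[:,None])*1000
    o=np.argsort(q[:,1]); print(n,len(q)); print([tuple(a[:2].round().astype(int).tolist()) for a in q[o]])
    print('fit',np.polyfit(q[:,1],q[:,0],1))
```

```text
30 [425.62735072 -33.82532118  59.71847948] 0.0667295851464777
bond shift [2.71 4.58 1.32] turn [-0.   -0.    0.03] t 23.68 w 49.9 q7 -0.36
top 39
[(645, 116), (648, 116), (645, 118), (648, 118), (650, 118), (645, 121), (648, 121), (650, 121), (645, 123), (648, 123), (650, 123), (655, 177), (652, 180), (655, 180), (657, 180), (652, 182), (655, 183), (657, 183), (652, 185), (655, 185), (657, 185), (660, 185), (652, 188), (655, 188), (657, 188), (655, 190), (657, 190), (657, 193), (657, 195), (657, 198), (657, 201), (657, 203), (657, 206), (660, 206), (657, 208), (660, 208), (660, 211), (660, 214), (660, 216)]
fit [1.23962093e-01 6.32596532e+02]
side 1
[(654, 190)]
fit [  1.71712015 327.06529197]<stdin>:14: RankWarning: Polyfit may be poorly conditioned
```

Run:
```python
from m import *
from plan import plan
P=pts(dict(np.load('top0.npz')))
m=(abs(P[...,0]-.65)<.16)&(abs(P[...,1]-.145)<.09)&(P[...,2]>.03)
q=P[m]; print(len(q)); 
if len(q): print(q.min(0).round(3),q.max(0).round(3), q[q[:,2]>.06].min(0).round(3))
plan(649,145,-26,-7.1,'syr')
```

```text
867
[0.519 0.055 0.03 ] [0.81  0.235 0.11 ] [0.526 0.055 0.06 ]
syr shift [5.92 3.9  2.99] turn [-0.   -0.   -1.37] t 23.68 w 49.9 q7 -0.36
```

Run:
```python
from m import *
P=pts(dict(np.load('top0.npz')))
for z in(.03,.05,.07,.09):
    q=P[(abs(P[...,0]-.72)<.12)&(abs(P[...,1]-.145)<.085)&(P[...,2]>z)]
    print(z,len(q),*(((q.min(0)).round(3),q.max(0).round(3)) if len(q) else ()))
    k=q[q[:,1]>.1]; print(k.min(0).round(3) if len(k) else '')
```

```text
0.03 1115 [0.728 0.06  0.03 ] [0.84  0.196 0.11 ]
[0.728 0.1   0.03 ]
0.05 988 [0.728 0.06  0.05 ] [0.84  0.196 0.11 ]
[0.728 0.1   0.051]
0.07 477 [0.73 0.06 0.07] [0.84  0.195 0.11 ]
[0.73 0.1  0.07]
0.09 84 [0.742 0.061 0.09 ] [0.84  0.095 0.11 ]
```

Run:
```python
from m import *
for f in('top0.npz','side0.npz'):
    P=pts(dict(np.load(f)))
    for a,b in((.1,.13),(.13,.2)):
        q=P[(abs(P[...,0]-.77)<.045)&(P[...,1]>a)&(P[...,1]<b)&(P[...,2]>.03)]
        if len(q): print(f,a,len(q),q[:,:2].min(0).round(3),q[:,:2].max(0).round(3),np.percentile(q[:,2],[50,90,99]).round(3))
# tool geometry from side view now: lowest dark point by distance along the closing line
s=read_state();e=s['ee_pos'];Rt=R.from_quat(s['eef_rot']);b=cam('side');P=pts(b)
L=Rt.inv().apply((P-e).reshape(-1,3))*1000; g=b['pixels'].max(2).ravel()
k=(abs(L[:,0])<60)&(abs(L[:,1])<115)&(L[:,2]<-25)&(L[:,2]>-200)&(P[...,2].ravel()>.09); L=L[k]
for a in range(-115,115,10):
    q=L[(L[:,1]>=a)&(L[:,1]<a+10)]
    if len(q): print(a,len(q),np.percentile(q[:,2],98).round(),q[:,0].min().round(),q[:,0].max().round())
```

```text
top0.npz 0.13 571 [0.728 0.134] [0.791 0.196] [0.068 0.072 0.074]
side0.npz 0.1 2 [0.746 0.129] [0.75 0.13] [0.068 0.069 0.07 ]
side0.npz 0.13 162 [0.725 0.131] [0.757 0.177] [0.051 0.069 0.071]
-105 14 -124.0 -39.0 22.0
-95 81 -99.0 -41.0 31.0
-85 152 -98.0 -42.0 30.0
-75 60 -107.0 -40.0 8.0
-65 54 -101.0 -42.0 -13.0
-55 158 -103.0 -41.0 3.0
-45 240 -39.0 -43.0 -5.0
-35 387 -30.0 -42.0 30.0
-25 124 -109.0 -36.0 -9.0
-15 141 -109.0 -40.0 -19.0
-5 150 -108.0 -42.0 24.0
5 339 -110.0 -39.0 27.0
15 131 -31.0 -36.0 23.0
25 226 -29.0 -42.0 24.0
35 132 -72.0 -42.0 21.0
45 140 -93.0 -42.0 22.0
55 59 -103.0 -39.0 25.0
65 74 -108.0 -41.0 32.0
75 186 -97.0 -41.0 32.0
85 125 -121.0 -41.0 38.0
```

The body's end would overlap the red jar (front x 0.728, top 74 mm) by a couple of mm. I'll tilt the tool about 5.6° about the syringe's axis to clear it; rolling the syringe does no harm.

Emit:
carry_out([
  [0.75, 0.5, 0, 0, 0, 0],
  [0.75, 0.5, 0, 0, 0, 0],
  [0.75, 0.5, 0, 0, 0, 0],
  [0.75, 0.5, 0, 0, 0, 0],
  [0.75, 0.5, 0, 0, 0, 0],
  [0.75, 0.5, 0, 0, 0, 0],
  [0.75, 0.5, 0, 0, 0, 0],
  [0.67, 0.47, 0, 0, 0, 0],
  [0, 0, 0.3, 0, 0, -0.7],
  [0, 0, 0.3, 0, 0, -0.67],
  [0, 0, 0.3, 0, 0, 0],
  [0, 0, 0.2, -0.7, 0, 0],
  [0, 0, 0.2, 0, 0, 0],
  [0, 0, 0, 0, 0, 0],
], fingers=30)

```text
time: 25.48
ee_pos: [0.6523, 0.1439, 0.0417]
eef_rot: [0.749, 0.661, 0.031, 0.036]
ft_force: [-0.7, 0.7, 0.4]
width: 0.0298
grip_force: 0.0
```

Run:
```python
from m import *
from plan import plan
plan(651.8,145,-25,-7.1,'syr')
b=cam('side');s=read_state();e=s['ee_pos'];Rt=R.from_quat(s['eef_rot']);P=pts(b)
print((e*1000).round(1),Rt.as_matrix()[:,1].round(3))
L=Rt.inv().apply((P-e).reshape(-1,3))*1000
k=(abs(L[:,0])<40)&(abs(L[:,1])<45)&(L[:,2]<-22)&(L[:,2]>-55)&(P[...,2].ravel()>.04); W=P.reshape(-1,3)[k]*1000;L=L[k]
for q in(L[:,1]<0,L[:,1]>0): print(q.sum(),L[q].mean(0).round(1),np.percentile(L[q][:,2],97),W[q].mean(0).round(1),W[q][:,0].min().round(),W[q][:,0].max().round(),W[q][:,2].min().round(1))
cv2.imwrite('pics/g.png',cv2.resize(b['pixels'][110:220,270:380,::-1],(560,560),interpolation=cv2.INTER_CUBIC))
```

```text
syr shift [ 0.03 -0.18  1.66] turn [ 0.68  0.   -0.01] t 25.48 w 29.8 q7 -0.32
[653.  143.8  42.3] [ 0.988 -0.124  0.096]
38 [-10.  -23.3 -41.2] -27.526571853203443 [624.8 137.3  81.1] 617.0 630.0 66.8
30 [-10.7  15.1 -39.5] -25.265146070118316 [662.8 131.7  83.1] 659.0 667.0 68.0
```

View pics/g.png

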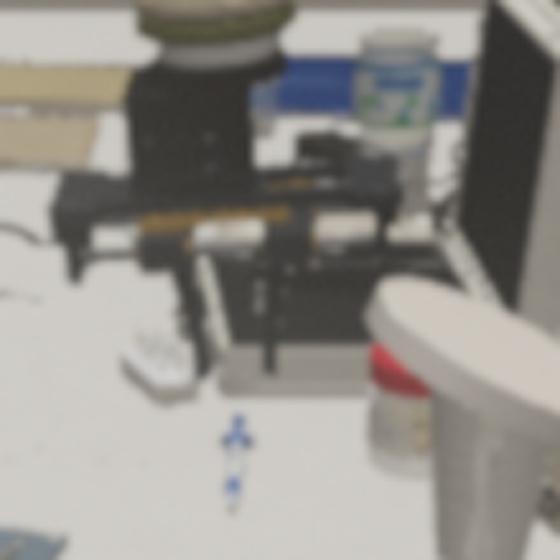

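The syringe barrel (235,465) lies within 3 mm of the line midway between the fingers (203 and 270). I'll shift +2.5 mm in x and descend vertically.

Emit:
carry_out([
  [0.03, -0.02, 0.35, 0, 0, 0],
  [0, -0.02, 0.35, 0, 0, 0],
  [0, -0.02, 0.35, 0, 0, 0],
  [0, -0.02, 0.3, 0, 0, 0],
  [0, -0.01, 0.16, 0, 0, 0],
  [0, 0, 0.06, 0, 0, 0],
  [0, 0, 0, 0, 0, 0],
])

```text
time: 26.4
ee_pos: [0.6555, 0.1448, -0.0202]
eef_rot: [0.749, 0.661, 0.033, 0.037]
ft_force: [0.1, 0.3, 0.1]
width: 0.0299
grip_force: 0.0
```

Emit:
carry_out([
  [0, 0, 0, 0, 0, 0],
  [0, 0, 0, 0, 0, 0],
  [0, 0, 0.04, 0, 0, 0],
  [0, 0, 0, 0, 0, 0],
], fingers=18, force=8)

```text
time: 26.9
ee_pos: [0.6554, 0.1448, -0.0221]
eef_rot: [0.749, 0.661, 0.032, 0.037]
ft_force: [-0.6, 0.3, -0.3]
width: 0.0181
grip_force: 0.0
```

Run:
```python
from m import *
b=cam('side');s=read_state();e=s['ee_pos'];P=pts(b); print((e*1000).round(1),s['ft_force'],s['width'])
h=b['pixels']
m=(np.hypot(P[...,0]-e[0],P[...,1]-e[1])<.05)&(P[...,2]<.03)&(P[...,2]>-.01)&(h.max(2)<100)
W=P[m]*1000;v,u=np.where(m)
for a in sorted(set(u)): k=u==a; print(a,v[k].max(),W[k][v[k].argmax()].round(0),end='; ')
cv2.imwrite('pics/i.png',cv2.resize(b['pixels'][160:220,290:350,::-1],(560,560),interpolation=cv2.INTER_CUBIC))
```

```text
[655.4 144.8 -22.1] [-0.03296465  0.38540118 -0.1409418 ] 0.018208119359386075
310 195 [630. 136.  30.]; 311 201 [634. 140.   9.]; 312 197 [637. 136.  23.]; 319 196 [657. 132.  28.]; 320 198 [660. 133.  21.]; 321 199 [663. 133.  18.];
```

View pics/i.png

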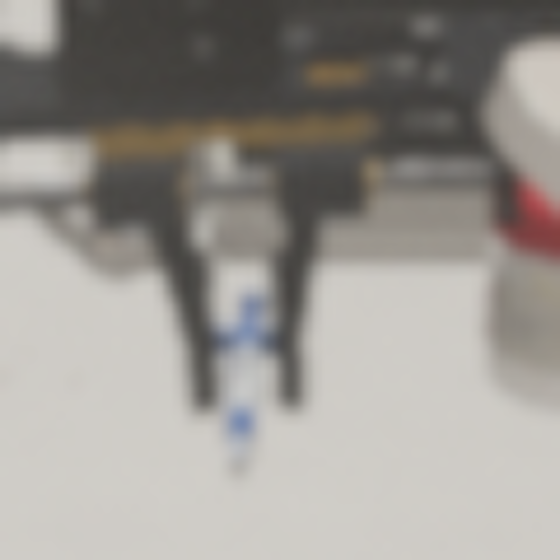

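The fingers (205 and 290) flank the barrel (246,370), with tips 2–4 mm above the desk. I'll go down a touch and close.

Emit:
carry_out([
  [0, 0, 0.05, 0, 0, 0],
  [0, 0, 0, 0, 0, 0],
])

```text
time: 27.2
ee_pos: [0.6558, 0.1449, -0.0233]
eef_rot: [0.749, 0.661, 0.033, 0.037]
ft_force: [-2.2, -0.9, 7.0]
width: 0.0181
grip_force: 3.5
```

Emit:
carry_out([
  [0, 0, 0, 0, 0, 0],
  [0, 0, 0, 0, 0, 0],
  [0, 0, 0, 0, 0, 0],
  [0, 0, 0, 0, 0, 0],
  [0, 0, 0, 0, 0, 0],
], fingers=2, force=10)

```text
time: 27.82
ee_pos: [0.6553, 0.1452, -0.0237]
eef_rot: [0.749, 0.661, 0.032, 0.036]
ft_force: [-3.9, 0.1, 6.1]
width: 0.0089
grip_force: 10.7
```

Emit:
carry_out([
  [0, 0, -0.3, 0, 0, 0],
  [0, 0, -0.5, 0, 0, 0],
  [0, 0, -0.8, 0, 0, 0],
  [0, 0, -0.8, 0, 0, 0],
  [0, 0, 0, 0.7, 0, 0],
  [0, 0, 0, 0, 0, 0],
])

```text
time: 28.58
ee_pos: [0.6479, 0.1452, 0.073]
eef_rot: [0.75, 0.661, 0.001, 0.001]
ft_force: [-0.8, -0.3, -0.3]
width: 0.0087
grip_force: 10.0
```

Run:
```python
from m import *
from plan import plan
plan(501.3,-4.1,0,-18.3,'yoke')
b=cam('side')
cv2.imwrite('pics/j.png',cv2.resize(b['pixels'][140:220,270:350,::-1],(480,480),interpolation=cv2.INTER_CUBIC))
```

```text
yoke shift [-4.16 -3.17  1.82] turn [ 0.02 -0.    1.39] t 28.57 w 8.7 q7 -0.29
```

View pics/j.png

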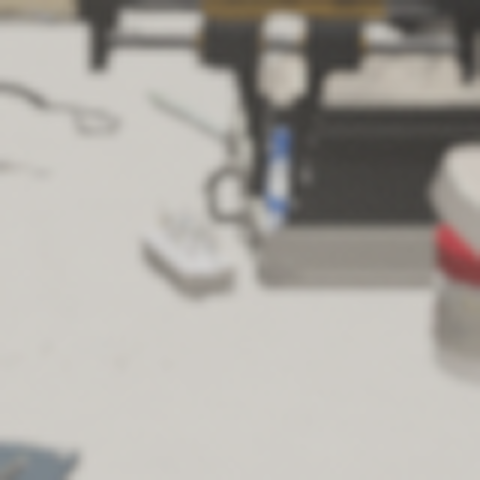

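The syringe is held (275,180), width 8.7 mm. Carrying it to the yokes.

Emit:
carry_out([
  [-0.6, -0.45, 0, 0, 0, 0],
  [-0.6, -0.45, 0, 0, 0, 0],
  [-0.6, -0.45, 0, 0, 0, 0],
  [-0.6, -0.45, 0, 0, 0, 0],
  [-0.6, -0.45, 0, 0, 0, 0],
  [-0.6, -0.45, 0, 0, 0, 0],
  [-0.66, -0.47, 0, 0, 0, 0],
  [0, 0, 0, 0, 0, 0.7],
  [0, 0, 0.3, 0, 0, 0.69],
  [0, 0, 0.4, 0, 0, 0],
  [0, 0, 0.2, 0, 0, 0],
  [0, 0, 0, 0, 0, 0],
])

```text
time: 30.12
ee_pos: [0.4988, -0.0075, 0.0348]
eef_rot: [0.81, 0.587, -0.001, -0.0]
ft_force: [0.4, -0.1, -0.6]
width: 0.0084
grip_force: 10.0
```

Run:
```python
from m import *
from plan import plan
plan(500,-7.9,-11,-18.3,'yoke')
b=cam('side');s=read_state();e=s['ee_pos'];P=pts(b);h=cv2.cvtColor(b['pixels'],cv2.COLOR_RGB2HSV)
a=np.radians(-18.3);ex=np.array([np.cos(a),np.sin(a)]);ey=np.array([-ex[1],ex[0]])
m=(np.hypot(P[...,0]-e[0],P[...,1]-e[1])<.09)&(P[...,2]>.025)&(P[...,2]<.085)&(h[...,2]>0)
W=P[m];c=b['pixels'][m]; L=np.stack([(W[:,:2]-e[:2])@ex,(W[:,:2]-e[:2])@ey,W[:,2]],1)*1000
k=(L[:,0]>-25)&(L[:,0]<25)&(L[:,2]>40); L=L[k];c=c[k]
for i in np.argsort(L[:,1])[::3]: print(L[i].round(0).astype(int).tolist(),c[i].tolist(),end=';')
# yoke wires in side frame of first picture
P0=pts(dict(np.load('side0.npz')));q=near(P0,.5,-.004,.06,.012,.03)
L=np.stack([q[:,:2]@ex,q[:,:2]@ey],1)*1000;k=L[:,0]>452;print('\nwires u',np.sort(L[k,0]).round(),'v',np.sort(L[k,1]).round())
```

```text
yoke shift [0.   0.03 1.14] turn [-0.01  0.01  0.02] t 30.12 w 8.4 q7 -0.29
[-5, -57, 66] [136, 141, 144];[0, -54, 66] [162, 162, 161];[-2, -49, 65] [174, 175, 177];[-6, -45, 66] [143, 149, 155];[-2, -43, 68] [153, 161, 175];[-5, -36, 67] [122, 137, 162];[-3, -34, 69] [104, 125, 164];[-1, -31, 68] [107, 131, 173];[-2, -28, 69] [131, 144, 171];[-1, -24, 67] [161, 168, 185];[-2, -21, 69] [181, 182, 187];[-12, -15, 73] [94, 93, 89];[1, -14, 66] [180, 179, 177];[9, -14, 75] [71, 70, 67];[-13, -14, 75] [106, 104, 100];[9, -13, 78] [71, 70, 67];[-8, -13, 67] [120, 120, 121];[-13, -13, 77] [109, 106, 102];[8, -13, 72] [72, 71, 68];[6, -12, 80] [85, 84, 81];[-14, -12, 63] [85, 89, 92];[6, -12, 82] [88, 86, 83];[5, -12, 65] [89, 88, 86];[3, -11, 76] [118, 119, 120];[8, -11, 60] [136, 134, 129];[0, -11, 67] [187, 186, 182];[-3, -11, 69] [169, 168, 165];[5, -11, 76] [88, 88, 87];[-11, -11, 65] [83, 82, 82];[2, -10, 84] [133, 131, 126];[-9, -10, 68] [91, 90, 87];[-6, -10, 68] [132, 131, 128];[10, -9, 76] [70, 68, 66];[10, -9, 70] [71, 70, 67];[9, -8, 73] [70, 68, 65];[-10, -7, 75] [72, 70, 67];[
[... 359 characters left out ...]
8, 99, 125];[-2, 56, 62] [122, 132, 154];[0, 66, 65] [148, 153, 167];[-6, 69, 65] [113, 123, 143];
wires u [457. 459. 460. 460. 460. 460. 461. 462. 462. 462. 462. 462. 463. 464.
 464. 464. 465. 467. 467. 467. 468. 468. 468. 470. 470. 471. 471. 472.
 472. 474. 476. 478. 479. 479. 479. 481. 482. 482. 482. 483. 484. 485.
 485. 486. 487. 487. 487. 488. 488. 490. 490. 490. 491. 491. 492. 492.
 493. 493.] v [123. 123. 124. 124. 125. 125. 125. 125. 126. 126. 126. 126. 126. 127.
 127. 127. 127. 127. 127. 127. 127. 127. 128. 128. 128. 128. 128. 128.
 129. 129. 129. 130. 172. 172. 172. 172. 173. 173. 173. 173. 174. 174.
 174. 174. 175. 175. 175. 175. 175. 175. 175. 176. 176. 176. 176. 176.
 176. 178.]
```

Emit:
carry_out([
  [0, 0.03, 0.35, 0, 0, 0],
  [0, 0, 0.35, 0, 0, 0],
  [0, 0, 0.25, 0, 0, 0],
  [0, 0, 0.12, 0, 0, 0],
  [0, 0, 0.08, 0, 0, 0],
  [0, 0, 0, 0, 0, 0],
])

```text
time: 30.92
ee_pos: [0.5012, -0.0079, -0.0102]
eef_rot: [0.81, 0.586, 0.0, 0.0]
ft_force: [2.5, -0.9, -0.4]
width: 0.0086
grip_force: 10.0
```

Emit:
carry_out([
  [0, 0, 0, 0, 0, 0],
  [0, 0, 0, 0, 0, 0],
  [0, 0, 0, 0, 0, 0],
], fingers=20)

```text
time: 31.3
ee_pos: [0.5005, -0.0077, -0.0104]
eef_rot: [0.81, 0.586, 0.0, -0.0]
ft_force: [0.2, 0.2, -0.7]
width: 0.0194
grip_force: 0.0
```

Emit:
carry_out([
  [0, 0, -0.4, 0, 0, 0],
  [0, 0, -0.8, 0, 0, 0],
  [0, 0, -0.8, 0, 0, 0],
  [0, 0, -0.5, 0, 0, 0],
  [0, 0, 0, 0, 0, 0],
])

```text
time: 31.92
ee_pos: [0.5018, -0.0077, 0.0918]
eef_rot: [0.81, 0.586, 0.002, 0.001]
ft_force: [-0.5, -0.3, -0.4]
width: 0.02
grip_force: 0.0
```

Run:
```python
from m import *
from plan import plan
plan(505.7,-232,50,21.6,'jaw')
b=cam('side');P=pts(b)
a=np.radians(-18.3);ex=np.array([np.cos(a),np.sin(a)]);ey=np.array([-ex[1],ex[0]])
q=near(P,.5,-.004,.09,.009,.035);L=np.stack([q[:,:2]@ex*1000-475.5,q[:,:2]@ey*1000-150.5,q[:,2]*1000],1)
L=L[abs(L[:,0])<14]
for i in range(-70,80,10):
    k=(L[:,1]>=i)&(L[:,1]<i+10)
    if k.any(): print(i,k.sum(),L[k].mean(0).round(1),L[k][:,2].max().round(1))
```

```text
jaw shift [-5.3   1.84  1.04] turn [ 0.03 -0.01 -4.98] t 31.93 w 20.0 q7 -0.33
-60 6 [ -0.4 -53.1  19.5] 22.0
-50 8 [  1.4 -45.1  20.5] 24.3
-40 10 [  1.5 -34.1  21.2] 25.1
-30 28 [  0.3 -24.   18.9] 24.7
-20 8 [  2.2 -15.   22.2] 25.3
-10 7 [ 2.3 -3.7 21.7] 24.8
0 6 [ 0.7  5.9 21.3] 22.8
10 7 [ 1.9 14.2 21.9] 24.1
20 24 [-0.6 24.3 19.3] 27.0
30 15 [ 0.6 35.4 21.3] 24.5
40 2 [ 1.  46.9 20.1] 20.2
50 5 [ 0.5 56.6 19.9] 21.5
60 6 [ 1.3 65.8 19.7] 22.0
```

Emit:
carry_out([
  [-0.75, 0.26, 0, 0, 0, 0],
  [-0.75, 0.26, 0, 0, 0, 0],
  [-0.75, 0.26, 0, 0, 0, 0],
  [-0.75, 0.26, 0, 0, 0, 0],
  [-0.75, 0.26, 0, 0, 0, 0],
  [-0.75, 0.27, 0, 0, 0, 0],
  [-0.8, 0.27, 0, 0, 0, 0],
  [0, 0, 0.3, 0, 0, -0.83],
  [0, 0, 0.3, 0, 0, -0.83],
  [0, 0, 0.3, 0, 0, -0.83],
  [0, 0, 0.3, 0, 0, -0.83],
  [0, 0, 0.3, 0, 0, -0.83],
  [0, 0, 0.3, 0, 0, -0.83],
  [0, 0, 0, 0, 0, 0],
], fingers=50, force=25)

```text
time: 33.72
ee_pos: [0.5028, -0.2318, 0.016]
eef_rot: [0.562, 0.827, -0.001, -0.001]
ft_force: [-0.7, 1.2, -0.4]
width: 0.05
grip_force: 0.0
```

Run:
```python
from m import *
from plan import plan
plan(505.7,-232,-16.5,21.6,'jaw')
b=cam('side');s=read_state();e=s['ee_pos'];Rt=R.from_quat(s['eef_rot']);P=pts(b)
L=Rt.inv().apply((P-e).reshape(-1,3))*1000; c=b['pixels'].max(2).ravel()
k=(abs(L[:,0])<40)&(abs(L[:,1])<45)&(L[:,2]<-24)&(L[:,2]>-60)&(c<110)&(P[...,2].ravel()>.036); W=P.reshape(-1,3)[k]*1000;L=L[k]
for q in(L[:,1]<0,L[:,1]>0): print(q.sum(),L[q].mean(0).round(1),L[q].min(0).round(1),L[q].max(0).round(1),W[q][:,2].min().round(1))
p=near(P,.503,-.234,.06,.012,.032);print(len(p),p.mean(0),*rect(p))
Lj=Rt.inv().apply(p-e)*1000; print('jaw in tool y',Lj[:,1].min().round(1),Lj[:,1].max().round(1),'x',Lj[:,0].min().round(1),Lj[:,0].max().round(1))
```

```text
jaw shift [-0.03  0.07  0.81] turn [-0.02 -0.01 -0.01] t 33.73 w 50.0 q7 0.88
59 [ -8.8 -34.8 -44.2] [-12.  -40.5 -59.8] [ -2.4 -30.  -25.7] 42.5
71 [ -7.7  24.2 -44.6] [-11.1  20.5 -59.6] [ -0.2  30.  -26. ] 42.8
217 [ 0.50369981 -0.23991364  0.02157935] [ 503.9 -234.9] [21.9 59.5] 22.7
jaw in tool y -11.5 10.5 x -32.6 26.9
```

Emit:
carry_out([
  [-0.05, 0.09, 0.3, 0, 0, 0],
  [0, 0, 0.3, 0, 0, 0],
  [0, 0, 0.2, 0, 0, 0],
  [0, 0, 0, 0, 0, 0],
])

```text
time: 34.28
ee_pos: [0.5076, -0.2325, -0.0153]
eef_rot: [0.562, 0.827, -0.0, -0.001]
ft_force: [0.1, 0.5, 0.8]
width: 0.05
grip_force: 0.0
```

Emit:
carry_out([
  [0, 0, 0, 0, 0, 0],
  [0, 0, 0, 0, 0, 0],
  [0, 0, 0, 0, 0, 0],
  [0, 0, 0, 0, 0, 0],
  [0, 0, 0, 0, 0, 0],
  [0, 0, 0, 0, 0, 0],
], fingers=12)

```text
time: 35.02
ee_pos: [0.5083, -0.2327, -0.0143]
eef_rot: [0.562, 0.827, 0.0, 0.0]
ft_force: [-0.9, 0.4, 2.7]
width: 0.0213
grip_force: 25.0
```

Emit:
carry_out([
  [0, 0, -0.4, 0, 0, 0],
  [0, 0, -0.6, 0, 0, 0],
  [0, 0, -0.6, 0, 0, 0],
  [0, 0, 0, 0, 0, 0],
])

```text
time: 35.52
ee_pos: [0.5096, -0.2333, 0.052]
eef_rot: [0.562, 0.827, 0.001, 0.002]
ft_force: [0.3, 0.2, -1.8]
width: 0.0216
grip_force: 25.0
```

Run:
```python
from m import *
from plan import plan
plan(399.5,-299.2,25,8.4,'mount')
b=cam('side');s=read_state();e=s['ee_pos'];Rt=R.from_quat(s['eef_rot']);P=pts(b);h=cv2.cvtColor(b['pixels'],cv2.COLOR_RGB2HSV)
L=Rt.inv().apply((P-e).reshape(-1,3)).reshape(P.shape)*1000
m=(abs(L[...,0])<50)&(abs(L[...,1])<15)&(P[...,2]>.035)&(P[...,2]<.11)&(h[...,1]>60)
q=L[m];print(len(q),q.min(0).round(1),q.max(0).round(1),np.percentile(P[m][:,2],2))
```

```text
mount shift [-0.52 -3.17  0.66] turn [0.03 0.01 1.65] t 35.52 w 21.6 q7 0.86
122 [-29.9 -14.2 -39.2] [  2.9  11.6 -17.8] 0.06887590724016905
```

Emit:
carry_out([
  [-0.1, -0.6, 0, 0, 0, 0],
  [-0.1, -0.6, 0, 0, 0, 0],
  [-0.1, -0.66, 0, 0, 0, 0],
  [-0.1, -0.66, 0, 0, 0, 0],
  [-0.12, -0.65, 0, 0, 0, 0.83],
  [0, 0, 0, 0, 0, 0.82],
  [0, 0, 0.3, 0, 0, 0],
  [0, 0, 0, 0, 0, 0],
])

```text
time: 36.58
ee_pos: [0.3968, -0.2983, 0.0363]
eef_rot: [0.653, 0.758, -0.0, -0.001]
ft_force: [-1.1, 0.4, -0.2]
width: 0.0212
grip_force: 25.0
```

Run:
```python
from m import *
from plan import plan
a=np.radians(8.4);ex=np.array([np.cos(a),np.sin(a)]);ey=np.array([-ex[1],ex[0]])
for f in('top0.npz','side0.npz'):
    P=pts(dict(np.load(f)));q=near(P,.4,-.3,.075,.003,.023)
    L=np.stack([(q[:,:2]-[.3995,-.2992])@ex,(q[:,:2]-[.3995,-.2992])@ey,q[:,2]],1)*1000
    t=L[L[:,2]>14]; print(f,'v-extent',np.percentile(t[:,1],[.5,2,98,99.5]).round(),'u',np.percentile(t[:,0],[.5,2,98,99.5]).round())
    for i in range(-66,66,6):
        k=(L[:,1]>=i)&(L[:,1]<i+6)&(abs(L[:,0])<12)
        if k.any(): print((i,np.median(L[k,2]).round(1).item()),end=' ')
    print()
    for i in range(-40,40,4):
        k=(L[:,0]>=i)&(L[:,0]<i+4)&(abs(L[:,1])<25)
        if k.any(): print((i,np.median(L[k,2]).round(1).item()),end=' ')
    print()
plan(399.5,-299.2,-4.5,8.4,'mount')
```

```text
top0.npz v-extent [-43. -42.  47.  48.] u [-24. -23.  28.  28.]
(-60, 6.0) (-54, 9.0) (-48, 9.4) (-42, 17.5) (-36, 14.3) (-30, 7.8) (-24, 7.4) (-18, 7.4) (-12, 7.0) (-6, 7.2) (0, 6.5) (6, 6.4) (12, 8.1) (18, 5.9) (24, 7.6) (30, 8.0) (36, 17.7) (42, 17.1) (48, 6.9) (54, 9.1) (60, 5.5) 
(-40, 3.4) (-36, 4.4) (-32, 4.5) (-28, 4.9) (-24, 17.6) (-20, 17.2) (-16, 9.8) (-12, 7.5) (-8, 7.5) (-4, 7.1) (0, 7.3) (4, 7.1) (8, 6.1) (12, 7.3) (16, 8.1) (20, 15.6) (24, 16.8) (28, 15.6) (32, 3.7) (36, 5.1) 
side0.npz v-extent [-45. -45.  45.  47.] u [-28. -28.  23.  24.]
(-66, 5.2) (-60, 6.8) (-54, 7.0) (-48, 12.6) (-42, 18.7) (-36, 18.1) (-30, 9.6) (-24, 8.9) (-18, 8.5) (-12, 8.3) (-6, 8.4) (0, 8.5) (6, 8.6) (12, 8.6) (18, 8.6) (24, 8.4) (30, 9.6) (36, 16.7) (42, 18.5) (48, 16.7) (54, 11.0) (60, 10.6) 
(-32, 18.2) (-28, 18.7) (-24, 18.3) (-20, 9.2) (-16, 8.4) (-12, 8.6) (-8, 8.5) (-4, 8.6) (0, 8.3) (4, 8.5) (8, 8.5) (12, 10.4) (16, 18.2) (20, 18.4) 
mount shift [-0.03  0.07  1.02] turn [-0.01 -0.01  0.02] t 36.58 w 21.2 q7 0.83
```

Emit:
carry_out([
  [0, 0.07, 0.3, 0, 0, 0],
  [0, 0, 0.3, 0, 0, 0],
  [0, 0, 0.2, 0, 0, 0],
  [0, 0, 0.15, 0, 0, 0],
  [0, 0, 0.08, 0, 0, 0],
  [0, 0, 0, 0, 0, 0],
])

```text
time: 37.33
ee_pos: [0.4007, -0.2983, -0.0037]
eef_rot: [0.653, 0.757, -0.0, -0.0]
ft_force: [0.7, -0.7, -1.4]
width: 0.0218
grip_force: 25.0
```

Run:
```python
from m import *
from plan import plan
plan(399.3,-298,-5.5,8.4,'mount')
b=cam('side');P=pts(b);h=cv2.cvtColor(b['pixels'],cv2.COLOR_RGB2HSV)
m=(np.hypot(P[...,0]-.3975,P[...,1]+.3)<.06)&(P[...,2]>.012)&(h[...,1]>70)&((h[...,0]<12)|(h[...,0]>168))
q=P[m]*1000;print(len(q),q.min(0).round(),q.max(0).round(),rect(P[m]))
print(read_state()['ft_force'])
```

```text
mount shift [ 0.01 -0.03  0.04] turn [-0. -0. -0.] t 37.33 w 21.8 q7 0.87
161 [ 384. -329.   14.] [ 411. -275.   55.] (array([ 398.7, -302.8]), array([22.9, 52.3]), 11.0)
[-0.37233937 -0.21574477 -0.75825986]
```

Emit:
carry_out([
  [0, -0.02, 0.05, 0, 0, 0],
  [0, 0, 0, 0, 0, 0],
])

```text
time: 37.62
ee_pos: [0.3999, -0.2985, -0.0056]
eef_rot: [0.653, 0.757, 0.0, 0.0]
ft_force: [-0.3, -0.0, -0.9]
width: 0.0218
grip_force: 25.0
```

Emit:
carry_out([
  [0, 0, 0, 0, 0, 0],
  [0, 0, 0, 0, 0, 0],
  [0, 0, 0, 0, 0, 0],
], fingers=40)

```text
time: 38.0
ee_pos: [0.4, -0.2985, -0.0056]
eef_rot: [0.653, 0.757, 0.0, 0.0]
ft_force: [-0.2, 0.7, -0.6]
width: 0.0384
grip_force: 0.0
```

Emit:
carry_out([
  [0, 0, -0.4, 0, 0, 0],
  [0, 0, -0.8, 0, 0, 0],
  [0, 0, -0.8, 0, 0, 0],
  [0, 0, -0.8, 0, 0, 0],
  [0, 0, -0.8, 0, 0, 0],
  [0, 0, -0.8, 0, 0, 0],
  [0, 0, 0, 0, 0, 0],
  [0, 0, 0, 0, 0, 0],
])

```text
time: 39.0
ee_pos: [0.3997, -0.2984, 0.1704]
eef_rot: [0.654, 0.757, 0.0, 0.0]
ft_force: [0.3, 0.2, -1.0]
width: 0.0401
grip_force: 0.0
```

Run:
```python
from m import *
b=cam('side');P=pts(b)
p=near(P,.399,-.299,.05,.021,.045);print(len(p),p.mean(0)*1000,rect(p),p[:,2].max())
f=lambda x,y,w,h,W,H:cv2.resize(b['pixels'][y:y+h,x:x+w,::-1],(W,H),interpolation=cv2.INTER_CUBIC)
cv2.imwrite('pics/k.png',np.hstack([f(210,190,90,68,560,423)[:, :480],f(180,265,60,80,317,423)]))
```

```text
240 [ 397.64807049 -305.11450204   30.28760382] (array([ 397.1, -299.8]), array([20.6, 58.3]), 9.4) 0.03842670521376024
```

View pics/k.png

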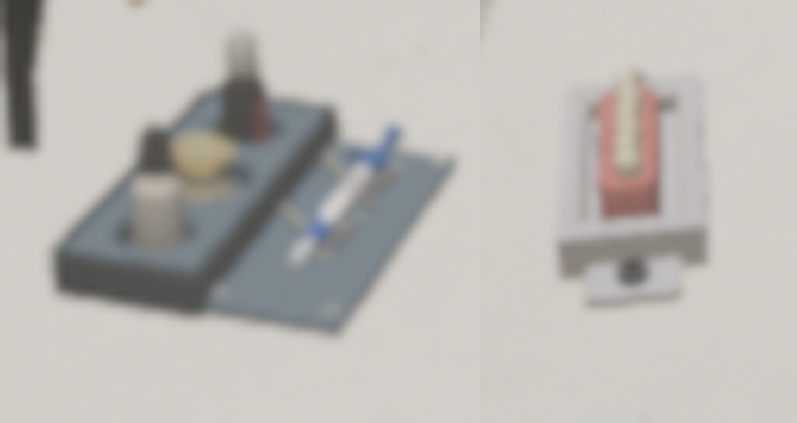

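Both bottles, the dish (203,160), the syringe in the two yokes (340,195) and the jaw in its pocket (630,150) are all seated. Handing in.

```bash
python3 -c "
from bench import r
print(r.close_job())"
```

```text
the job is handed in; nothing more can be done
None
```

The bonding station is laid out as asked and the job is handed in at about 39 s. The last camera view showed all five items seated and the arm clear of them; no verdict came back, and I didn't re-measure the clear dish or the orange-capped syringe.

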